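# Load a medicine bottle into the bottle mixer and start it

## Robot

A 6-joint arm with a two-finger parallel gripper is mounted at the origin on the work surface. World frame = base frame: x ahead of the robot, y to its left, z up, the work surface at z = 0. Lengths are in m, angles in rad, forces in N, time in s.
With the tool pointing down it reaches from about 0.35 to 0.775 m from the base axis. Payload 7.3 kg.
Tool frame: the origin (TCP) lies midway between the tips of the shut fingers; the grasp point (between the pads) lies 19 mm behind it (robot.tcp_to_grasp is the z of the grasp point in the tool frame, in m); z points along the fingers, y is the line along which they close (so a half turn about z gives the same grasp; the last joint's range is limited). The gripper opens to 92 mm and grips with 3 to 60 N. Pads are 19 mm wide; open, the fingers measure 130 mm over their backs; the gripper's body (75 mm by 190 mm) begins 47 mm behind the grasp point.
Start: joints at [1.003, 0.342, 1.524, -0, 1.275, -0.146], TCP at [0.215, 0.479, 0.227] pointing down, gripper open.
Joint ranges: [-2.53, 2.53], [-0.77, 2.02], [0.04, 2.7], [-1, 4.14], [0.28, 2.66], [-3.11, 3.11]. Speed limits (rad/s): [2.57, 2.57, 3.14, 3.14, 3.14, 3.14].

## Interface

Orientations are given as a rotation vector (axis times angle).
In Python, from workcell import robot, vision, ticket, finder gives the robot as it stands.
- The arm moves only by the tool servo_tool, never from a script. Its argument "plan" is a list of rows, each a list of 7 numbers: the finger opening in m, from 0 to 0.0918, then the shift along the world's x, y, z in m, then the turn, a rotation vector about the world's x, y, z in rad. A call has 1 to 8 rows; each row shifts and turns the commanded pose from where the row before left it; what a row does not reach is not made up. A row lasts 1/12 s, in which the tool goes at most 41.7 mm and 7.16 degrees, less where a joint would pass 70% of its speed; a pose out of reach is approached as far as the arm can. A call is refused whole if a number of a shift passes 0.0417 or a number of a turn 0.125, either way. A call with a gripper value outside its range is refused whole. The fingers move at their own pace and stop on an object; "grip_force" is the grip in N (left out, the last holds). Time passes only in rows, so rows that do not move let the fingers close. It gives the time, the measured TCP pose, the force, the opening and the grip force at its end, in the units of the state.
- robot.get_obs(): the state, without advancing time (a new reading comes with each control period).
- vision.camera(name): name is "scene" or "top"; returns a dict with "img" (400x640x3 uint8, red, green, blue), "intrinsics" (3x3 intrinsics, pixels), "extrinsics" (4x4, takes a point from world to camera coordinates). Camera axes: x right, y up, looking along -z (the intrinsics and any distortion apply to the point x, -y, -z); pixel columns grow to the right and rows downward; lengths in m; the calibration is good to about 2 mm. A picture is of the moment at which its call begins. There is no depth.
- ticket.sign_off(): hands the job in; it is judged then, once.
Trained networks look in the newest picture that a camera, given by its name, has taken for a name from the list of things; names that differ only in an ending like _2 or _b are one class to them, and where a whole thing is asked for, a point or a joint stands for the part that bears it (a point fixed in the world has none). Each returns a list of dicts, best first, with "confidence" (0 to 1); they miss things now and then, are a little off and sometimes report something else, mostly with a low value. They report only what shows in the picture. A call takes as long as a camera call.
- finder.recognise(query, camera): "rect" ([centre column, centre row, width, height] in pixels, round what is visible of it).
The state is a dict: "time_s": time; "q": joint angles; "qd": joint speeds; "joint_torque": joint torques, N m; "tool_pos": TCP position; "eef_rot": TCP orientation; "wrist_force": force on the tool from outside, world axes, zero at the start; "wrist_torque": the same for the moment, N m; "width": finger opening in m; "finger_force": force on a finger pad.
Only numpy, scipy, OpenCV 4.12 (cv2) and the standard library are available. Lean on these libraries where they do the work, as an engineer would, in place of code of your own. Each camera call takes 0.05 s, during which the arm holds its last target. There are 200 camera calls.

## Task

Get the medicine bottle mixing: slide the mixer's end clamp fully open, then take the tall bottle from the tray and lay it on its side in the cradle with its neck in the fork, setting it down gently and letting go of it. Then slide the clamp in until its pad is snug against the bottle's base and the bottle's shoulder is against the fork, and only then throw the start lever fully over. Leave the jar, the cup and the carton undisturbed.

Things in the scene. Friction and masses are not known exactly. Their poses are not given: they have to be found in the camera images.
- bottle: Tall amber bottle with a white cap and paper label, standing upright on the tray, 130 mm high. Origin at the centre of its underside, z along its axis to the cap. Straight body 54 mm diameter up to 84 mm, tapering shoulder up to 92 mm (flat ring of radius 12 to 20 mm there), neck 24 mm diameter from 92 to 112 mm, cap 32 mm diameter from 112 to 130 mm. About 0.25 kg, balance point about 58 mm up.
- bottle_cap (a point): Centre of the top of the bottle's cap, 130 mm above its base along its axis.
- mixer: White bottle mixer fixed on the bench, housing 130 (x) by 275 (y) mm, top 50 mm above the bench, cradle on it. Origin at the centre of its underside, z up; its y axis is the cradle's axis, which lies 95 mm above the bench. From -y to +y: the neck fork, two V saddles, the sliding end clamp, the start lever.
- fork (a point): Centre of the steel neck fork, on the cradle axis at mixer y = -109 mm. An 8 mm thick upright plate across the cradle (inner face at y = -105) with an open-topped slot 30 mm wide, its floor 68 mm and its prongs' tops 98 mm above the bench: only the bottle's neck fits, shoulder on the inner side, cap outside. Axes as the mixer's.
- saddles (a point): Point on the cradle axis midway between the two grey V saddles, at mixer y = -61 mm. The saddles, 12 and 10 mm long, are centred at y = -30 and -92 mm and carry the bottle's body; they are 70 mm wide and their tops are 87 mm above the bench. Between them fingers have free room down to the housing's top. Axes as the mixer's.
- cradle_seat (a point): Point on the cradle axis, 95 mm above the bench, at mixer y = -13 mm: where the centre of the bottle's base belongs, with the bottle's axis along the mixer's -y. Axes as the mixer's.
- clamp (a joint): Travel of the sliding end clamp along the mixer's +y, in m: 0 fully in, 0.065 fully open. At 0.014 its pad just meets the base of a bottle seated against the fork. Stays where left; about 2 N friction.
- clamp_pad (a point): Centre of the clamp's pad face (40 mm diameter rubber disc facing the mixer's -y), on the cradle axis. Moves with the clamp, axes as the mixer's.
- clamp_grip (a point): Middle of the graspable part of the clamp's upright black tab, 126 mm above the bench and 22 mm from the pad face towards mixer +y. The tab is 16 mm wide (mixer x), 24 mm long (mixer y) and stands from 98 to 140 mm above the bench. Moves with the clamp, axes as the mixer's.
- starter (a joint): Angle of the start lever in rad: 0 off (leaning to the mixer's -x), 1.0 fully over (leaning to the mixer's +x). Stays where left.
- starter_tip (a point): Tip of the black start lever, which is 70 mm long and swings in the mixer's x-z plane. It moves towards the mixer's +x when thrown.
- tray: Green tray fixed on the bench, 330 (x) by 250 (y) mm, floor 6 mm above the bench, rim 15 mm high. Origin at the centre of its underside. Holds the bottle, the jar and the cup.
- jar: Squat amber jar with white lid, 62 mm diameter, 66 mm high, standing on the tray: leave alone. Origin at the centre of its underside.
- cup: Small white open dosing cup, 52 mm diameter at the rim, 45 mm high, standing on the tray: leave alone. Origin at the centre of its underside.
- carton: White glove carton 70 (x) by 220 (y) by 60 mm high, lying on the bench on the far side: leave alone. Origin at the centre of its underside.

How it is judged:
By the outcome, as a careful person would: the job done as asked, in the order asked, and still so for the second after the job is handed in, with the robot touching nothing.
It also fails if it takes over 72 s, if anything falls off the work surface, if the arm or the gripper's body presses on something with over 40 N, if the wrist force passes 120 N, or if a joint passes its speed limit or range.

## Working session

There is one attempt and no reset: what is moved stays moved. The work goes in short steps, Python scripts to look and compute and a tool call to move; the robot and the scene stay as the last step left them, time stands still between calls to the robot, and variables do not carry over. Pictures are saved under pics/ and viewed, at most 10 in all, crops included, and the job is handed in when it is done.

Besides the shell and the picture viewer there is one more tool, called after "Call:" as name(argument=value, ...), one argument or row to a line, values as JSON. servo_tool: Moves the arm, as the interface text tells. Its arguments: {"type":"object","properties":{"plan":{"type":"array"},"grip_force":{"type":"number"}},"required":["plan"]}

```bash
mkdir -p pics; ls
cat > h.py <<'E'
import numpy as np, cv2
from workcell import robot, vision, ticket, finder
def save(cam,name):
    c=vision.camera(cam); cv2.imwrite('pics/'+name,c['img'][:,:,::-1]); return c
def ray(c,u,v):
    K=c['intrinsics'];E=c['extrinsics'];p=np.linalg.inv(K)@[u,v,1.]
    d=E[:3,:3].T@np.array([p[0],-p[1],-p[2]]); o=-E[:3,:3].T@E[:3,3]; return o,d
def atz(c,u,v,z):
    o,d=ray(c,u,v); return o+d*(z-o[2])/d[2]
def proj(c,P):
    E=c['extrinsics'];q=E[:3,:3]@np.array(P)+E[:3,3]; q=c['intrinsics']@[q[0],-q[1],-q[2]]; return q[:2]/q[2]
E
python3 - <<'E'
from h import *
np.set_printoptions(precision=4,suppress=True)
o=robot.get_obs();print(o)
for cam in('top','scene'):
    c=save(cam,cam+'0.png');print(cam,c['extrinsics'],c['intrinsics'])
    for n in['bottle','bottle_cap','mixer','clamp','clamp_grip','starter','tray','jar','cup','carton']:
        print(n,[(round(r['confidence'],2),np.round(r['rect'],1)) for r in finder.recognise(n,cam)[:2]])
E
```

```text
pics
{'time_s': 0.0, 'q': array([ 1.003 ,  0.3427,  1.525 , -0.    ,  1.2754, -0.146 ]), 'qd': array([-0.0003, -0.0009,  0.0007,  0.0006, -0.0004, -0.0004]), 'joint_torque': array([  0.0007, -43.123 , -24.4231,   0.0719,   0.0558,  -0.0001]), 'tool_pos': array([0.2147, 0.4787, 0.2261]), 'eef_rot': array([-0.6576, -3.0715,  0.0022]), 'wrist_force': array([0.0048, 0.5056, 0.542 ]), 'wrist_torque': array([-0.0227, -0.0049, -0.0281]), 'finger_force': 0.0, 'width': 0.0918192213832723}
top [[-0.0184 -0.9998 -0.005   0.006 ]
 [ 0.9818 -0.019   0.1892 -0.6194]
 [-0.1893 -0.0015  0.9819 -1.2359]
 [ 0.      0.      0.      1.    ]] [[512.0256   0.     311.4095]
 [  0.     512.0256 193.1419]
 [  0.       0.       1.    ]]
bottle [(0.79, array([247.5, 245.2,  25.8,  27.4]))]
bottle_cap [(0.76, array([246.8, 245.1,  26.2,  26.5]))]
mixer [(0.78, array([388.6, 233.1, 115. ,  75.2]))]
clamp [(0.67, array([393.6, 227.8,  19.7,  24.2]))]
clamp_grip [(0.69, array([394.9, 227.9,  19.5,  27.6]))]
starter []
tray [(0.69, array([242.4, 219.6, 105.9, 129.1]))]
jar [(0.76, array([215.7, 173.2,  30.5,  27.8]
[... 264 characters left out ...]
 0.      0.      0.      1.    ]] [[508.8312   0.     322.7118]
 [  0.     508.8312 201.0872]
 [  0.       0.       1.    ]]
bottle [(0.77, array([370.9, 162.7,  17.5,  37.3]))]
bottle_cap [(0.81, array([373.1, 165.2,  22.6,  37.1]))]
mixer [(0.67, array([244.6, 196.7, 107.5,  63. ])), (0.59, array([367.1, 227.9,  17.9,  22.1]))]
clamp [(0.78, array([241.3, 188.7,  20. ,  30. ]))]
clamp_grip [(0.69, array([241.8, 189.3,  18.6,  22. ]))]
starter [(0.67, array([284.7, 178.5,   9.6,  22. ]))]
tray [(0.95, array([385.9, 198.4, 102.5, 109.2]))]
jar [(0.82, array([419.1, 221.3,  29.9,  29.2]))]
cup [(0.58, array([367.5, 228.1,  17. ,  22.6])), (0.53, array([284.6, 178.3,  12.5,  24.3]))]
carton []
```

```bash
ls -la pics
```

```text
total 784
drwxr-xr-x 2 agent agent   4096 Dec  3 13:29 .
drwxr-xr-x 3 agent agent   4096 Dec  3 13:29 ..
-rw-r--r-- 1 agent agent 373575 Dec  3 13:29 scene0.png
-rw-r--r-- 1 agent agent 414187 Dec  3 13:29 top0.png
```

Run:
```python
import cv2
t=cv2.imread('pics/top0.png');s=cv2.imread('pics/scene0.png')
cv2.imwrite('pics/t1.png',cv2.resize(t[100:300,170:460],None,fx=2.75,fy=2.75,interpolation=cv2.INTER_CUBIC))
cv2.imwrite('pics/s1.png',cv2.resize(s[130:270,180:460],None,fx=2.85,fy=2.85,interpolation=cv2.INTER_CUBIC))
```

```text
(no output)
```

View pics/t1.png

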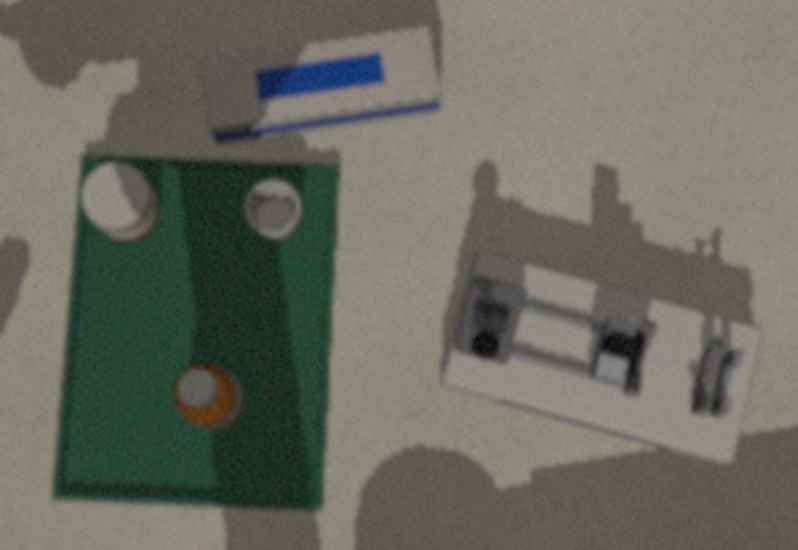

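View pics/s1.png

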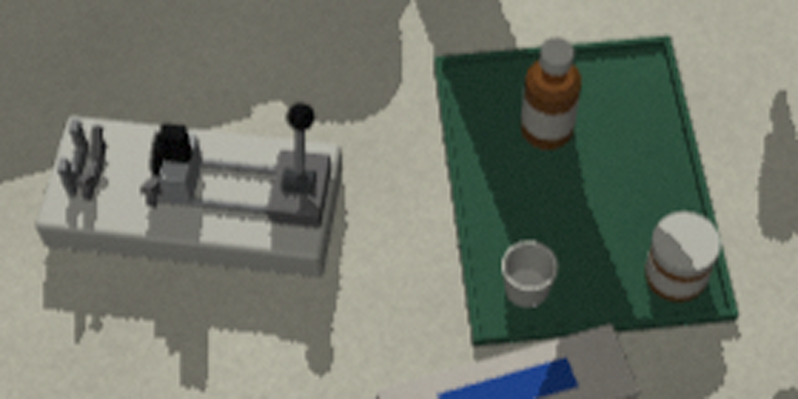

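The crops show the mixer with its lever at the left in the top view (full px ~(347,225)) and its fork at the right (~(430,236)). The clamp is nearly in, at ~(395,228). The bottle's cap is at ~(243,240). Next I'll fit the mixer pose.

```bash
cat > fit.py <<'E'
from h import *
from scipy.optimize import least_squares
top=vision.camera('top');sc=vision.camera('scene')
pt=[(445,375),(733,455),(760,328),(476,252)]   # -x+y, -x-y, +x-y, +x+y
ps=[(340,150),(75,117),(40,222),(322,262)]      # same order in the scene view
loc=np.array([(-.065,.1375,.05),(-.065,-.1375,.05),(.065,-.1375,.05),(.065,.1375,.05)])
def W(p,l):
    c,s=np.cos(p[2]),np.sin(p[2]);l=np.atleast_2d(l)
    return np.c_[p[0]+c*l[:,0]-s*l[:,1],p[1]+s*l[:,0]+c*l[:,1],l[:,2]]
def res(p,which=(1,1)):
    r=[]
    for l,a,b in zip(W(p,loc),pt,ps):
        if which[0]: r+=list(proj(top,l)-(170+a[0]/2.75,100+a[1]/2.75))
        if which[1]: r+=list(proj(sc,l)-(180+b[0]/2.85,130+b[1]/2.85))
    return np.array(r)
E
python3 - <<'E'
from fit import *
np.set_printoptions(precision=4,suppress=True)
for w in((1,1),(1,0),(0,1)):
    f=least_squares(res,[.5,-.2,-.25],args=(w,),loss='soft_l1');print(w,f.x,f.fun.round(1))
p=least_squares(res,[.5,-.2,-.25]).x
def overlay(c,off,size,name,k):
    u,v=off;im=cv2.resize(c['img'][v:v+size[1],u:u+size[0],::-1],None,fx=k,fy=k,interpolation=cv2.INTER_CUBIC)
    im=cv2.convertScaleAbs(im,alpha=1.2)
    def ln(ls,col):
        q=np.array([(proj(c,P)-off+.5)*k for P in W(p,ls)]).astype(np.int32);cv2.polylines(im,[q],0,col,1)
    ln(loc[[0,1,2,3,0]],(0,0,255));ln(loc[[0,1,2,3,0]]*[1,1,0],(255,0,0))
    ln([(-.015,-.105,.098),(-.015,-.105,.068),(.015,-.105,.068),(.015,-.105,.098)],(0,255,0))
    for s in (0.014,):
        y=-.005+s;ln([(-.008,y-.012,.14),(.008,y-.012,.14),(.008,y+.012,.14),(-.008,y+.012,.14),(-.008,y-.012,.14)],(255,255,0))
    for y in(-.03,-.092): ln([(-.035,y,.087),(.035,y,.087)],(0,255,255))
    cv2.imwrite('pics/'+name,im)
overlay(top,(320,180),(135,100),'t2.png',5.8)
overlay(sc,(185,150),(130,90),'s2.png',6)
# bottle: cap centre at z=.136
for c,uv in((top,(243.5,240.5)),):
    print('cap',atz(c,*uv,.136))
print('cup cap scene',atz(sc,180+556/2.85,130+50/2.85,.136), 'jar',atz(top,213,171,.07))
E
```

```text
(1, 1) [ 0.5322 -0.1966 -0.3009] [-3.5 -0.3  0.6 -2.6 -1.3  1.4 -2.9 -1.6  1.  -2.4 -3.   1.2 -0.9 -4.4
 -0.9 -1.1]
(1, 0) [ 0.5293 -0.1993 -0.2932] [-2.3  1.3  0.1  2.2  2.  -1.7 -0.1 -3. ]
(0, 1) [ 0.5355 -0.1918 -0.3246] [ 2.8 -0.8 -0.3 -1.8 -1.4  0.8  0.2  0.7]
cap [0.495  0.1549 0.136 ]
cup cap scene [0.499  0.1626 0.136 ] jar [0.6792 0.2423 0.07  ]
```

View pics/t2.png

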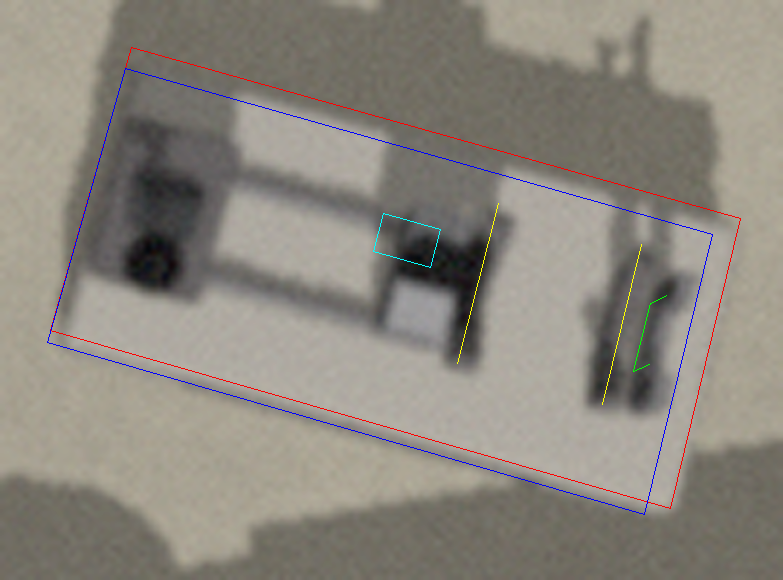

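View pics/s2.png

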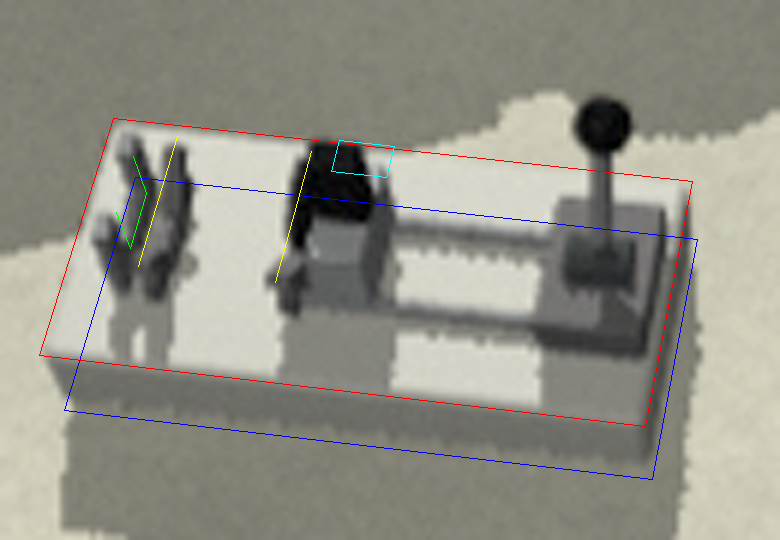

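The overlay is 1–3 px off: the true +x edge in the top crop runs near (505,165), below the red line, and the scene front edge is higher than the model's. I'll check for a distortion entry and refine with an edge fit.

```bash
cat > fit2.py <<'E'
from fit import *
np.set_printoptions(precision=4,suppress=True)
from scipy.ndimage import map_coordinates, gaussian_filter
print({k:np.shape(v) for k,v in top.items()})
def avg(cam,n=6): return np.mean([vision.camera(cam)['img'].astype(float) for _ in range(n)],0).mean(2)
G={'t':(top,gaussian_filter(avg('top'),.6)),'s':(sc,gaussian_filter(avg('scene'),.6))}
def obs(p,which,R):
    out=[]
    for k in which:
        c,g=G[k]
        for i in range(4):
            a,b=loc[i],loc[(i+1)%4]
            for t in np.linspace(.06,.94,30):
                P=W(p,a+(b-a)*t)[0]; Q=W(p,(a+(b-a)*t)*[.93,.965,1])[0]
                u=proj(c,P);d=proj(c,W(p,a+(b-a)*(t+.02))[0])-u;n=np.array([-d[1],d[0]]);n/=np.linalg.norm(n)
                if n@(u-proj(c,Q))<0:n=-n
                s=np.arange(-R,R+.01,.1);pr=map_coordinates(g,[u[1]+s*n[1],u[0]+s*n[0]],order=3)
                gr=-np.gradient(pr,s);j=gr.argmax()
                if gr[j]>8 and 0<j<len(s)-1: out.append((k,i,t,u+s[j]*n,n))
    return out
def fit(p,which,off=False):
    p=np.r_[p,np.zeros(4)]
    for R in(4,3,2,1.5,1.5):
        O=obs(p[:3],which,R)
        def r(q):
            e=[]
            for k,i,t,m,n in O:
                a,b=loc[i],loc[(i+1)%4]
                o=q[3:5] if k=='t' else q[5:7]
                e.append((proj(G[k][0],W(q[:3],a+(b-a)*t)[0])+o-m)@n)
            return np.r_[e,q[3:]*(5. if off else 1e4)]
        f=least_squares(r,p,loss='soft_l1',f_scale=.3);p=f.x
    e=f.fun[:len(O)]
    print(which,p,'n',len(O),'med',np.median(abs(e)))
    for k in which:
        print(k,[(i,sum(1 for x in O if x[:2]==(k,i)),round(float(np.median([v for v,x in zip(e,O) if x[:2]==(k,i)] or [9])),2)) for i in range(4)])
    return p
E
python3 - <<'E'
from fit2 import *
p0=least_squares(res,[.5,-.2,-.25],loss='soft_l1').x
fit([.5293,-.1993,-.2932],'t');fit([.5355,-.1918,-.31],'s');fit(p0,'ts');fit(p0,'ts',True)
E
```

```text
{'img': (400, 640, 3), 'intrinsics': (3, 3), 'extrinsics': (4, 4)}
t [ 0.5277 -0.1978 -0.3079 -0.      0.      0.      0.    ] n 48 med 0.24792026573313503
t [(0, 29, 0.16), (1, 7, 0.01), (2, 11, 0.86), (3, 1, 1.68)]
s [ 0.5318 -0.1973 -0.2975 -0.     -0.      0.      0.    ] n 91 med 0.4929201599256249
s [(0, 14, 0.49), (1, 18, 0.79), (2, 30, 0.91), (3, 29, 0.11)]
ts [ 0.5285 -0.1966 -0.3047  0.      0.      0.      0.    ] n 121 med 0.31466463666869593
t [(0, 29, 0.04), (1, 7, -0.44), (2, 8, 1.13), (3, 0, 9.0)]
s [(0, 3, -0.1), (1, 18, 0.8), (2, 27, -0.31), (3, 29, 0.05)]
ts [ 0.528  -0.1967 -0.3041  0.0482  0.056   0.0993  0.2098] n 124 med 0.3214931169198997
t [(0, 29, 0.21), (1, 7, -0.25), (2, 16, 1.17), (3, 0, 9.0)]
s [(0, 3, -0.11), (1, 18, 0.74), (2, 22, -0.05), (3, 29, 0.12)]
```

Run:
```python
from h import *
np.set_printoptions(precision=4,suppress=True)
top=vision.camera('top');sc=vision.camera('scene')
M=np.array([.5275,-.197]);a=-.304;R=np.array([[np.cos(a),-np.sin(a)],[np.sin(a),np.cos(a)]])
def loc(P): return R.T@(P[:2]-M)
def blob(c,box,th,mx=None):
    u,v,w,h=box;g=c['img'][v:v+h,u:u+w].max(2).astype(float);m=(g<th)
    n,l,s,cc=cv2.connectedComponentsWithStats(m.astype('uint8'))
    i=1+s[1:,4].argmax();return cc[i]+[u,v],s[i]
for th in(35,45):
  for n,c,box in(('tab t',top,(380,212,30,30)),('tab s',sc,(228,165,30,30)),('ball t',top,(335,212,25,25)),('ball s',sc,(275,160,20,20))):
    q,s=blob(c,box,th);print(th,n,q,s)
    for z in((.14,.12) if 'tab' in n else (.12,.11)): 
        P=atz(c,*q,z);print('   ',z,P,loc(P))
# bottle cap and body: bright/white cap
for n in('bottle',):
    for c,nm in((top,'top'),(sc,'scene')):
        u,v=(225,225) if nm=='top' else (355,135)
        im=c['img'][v:v+45,u:u+45];hsv=cv2.cvtColor(im,cv2.COLOR_RGB2HSV)
        m=((hsv[...,1]<60)&(hsv[...,2]>85)).astype('uint8')
        k,l,s,cc=cv2.connectedComponentsWithStats(m);i=1+s[1:,4].argmax() if k>1 else 0
        print(nm,s[1:].tolist(),(cc[1:]+[u,v]).tolist())
        o=(cv2.inRange(hsv,(3,110,50),(22,255,255)));mo=cv2.moments(o,True);print(' orange',mo['m00'],mo['m10']/mo['m00']+u,mo['m01']/mo['m00']+v)
```

```text
35 tab t [396.701  225.8763] [ 9  9 15 15 97]
    0.14 [ 0.5221 -0.2037  0.14  ] [-0.0032 -0.008 ]
    0.12 [ 0.5245 -0.207   0.12  ] [ 0.0002 -0.0104]
35 tab s [239.7823 180.9796] [  6   9  14  17 147]
    0.14 [ 0.547  -0.2021  0.14  ] [0.0202 0.001 ]
    0.12 [ 0.5334 -0.204   0.12  ] [ 0.0077 -0.0049]
35 ball t [346.0667 224.2833] [ 7  8  9  9 60]
    0.12 [ 0.5306 -0.0868  0.12  ] [-0.03    0.1061]
    0.11 [ 0.5319 -0.0875  0.11  ] [-0.0286  0.1059]
35 ball s [285.2203 170.661 ] [ 6  7  9  9 59]
    0.12 [ 0.5212 -0.0831  0.12  ] [-0.0401  0.1068]
    0.11 [ 0.5143 -0.083   0.11  ] [-0.0467  0.1049]
45 tab t [396.7154 226.2439] [  8   9  16  17 123]
    0.14 [ 0.5212 -0.2037  0.14  ] [-0.004  -0.0082]
    0.12 [ 0.5237 -0.207   0.12  ] [-0.0007 -0.0106]
45 tab s [239.8025 181.0828] [  6   9  14  18 157]
    0.14 [ 0.5474 -0.2021  0.14  ] [0.0205 0.0011]
    0.12 [ 0.5337 -0.204   0.12  ] [ 0.008  -0.0048]
45 ball t [346.1972 224.2676] [ 7  7  9 11 71]
    0.12 [ 0.5307 -0.0871  0.12  ] [-0.0299  0.1058]
    0.11 [ 0.532  -0.0878  0.11  ] [-0.0284  0.1056]
45 ball s [285.1935 170.6774] [ 6  7  9  9 62]
    0.12 [ 0.5213 -0.0832  0.12  ] [-0.04    0.1067]
    0.11 [ 0.5143 -0.083   0.11  ] [-0.0467  0.1048]
top [[10, 10, 13, 13, 126]] [[241.0, 240.65079365079364]]
 orange 200.0 246.495 245.375
scene [[0, 0, 45, 21, 587], [9, 33, 14, 10, 90]] [[375.664395229983, 141.57069846678024], [370.2111111111111, 173.13333333333333]]
 orange 265.0 372.93962264150946 161.9245283018868
```

Call:
servo_tool(
  plan=[
    [0.05, 0.013, -0.0284, 0, 0, 0, -0.0605],
    [0.05, 0.013, -0.0284, 0, 0, 0, -0.0605],
    [0.05, 0.013, -0.0284, 0, 0, 0, -0.0605],
    [0.05, 0.013, -0.0284, 0, 0, 0, -0.0605],
    [0.05, 0.013, -0.0284, 0, 0, 0, -0.0605],
    [0.05, 0.013, -0.0284, 0, 0, 0, -0.0605],
    [0.05, 0.013, -0.0284, 0, 0, 0, -0.0605],
    [0.05, 0.013, -0.0284, 0, 0, 0, -0.0605],
  ],
  grip_force=5,
)

```text
time_s: 2.67
tool_pos: [0.3193, 0.2505, 0.2269]
eef_rot: [1.378, 2.823, 0.001]
wrist_force: [0.3, -0.7, -0.4]
width: 0.05
finger_force: 0.0
```

Call:
servo_tool(
  plan=[
    [0.05, 0.013, -0.0284, 0, 0, 0, -0.0605],
    [0.05, 0.013, -0.0284, 0, 0, 0, -0.0605],
    [0.05, 0.013, -0.0284, 0, 0, 0, -0.0605],
    [0.05, 0.013, -0.0284, 0, 0, 0, -0.0605],
    [0.05, 0.013, -0.0284, 0, 0, 0, -0.0605],
    [0.05, 0.013, -0.0284, 0, 0, 0, -0.0605],
    [0.05, 0.013, -0.0284, 0, 0, 0, -0.0605],
    [0.05, 0.013, -0.0284, 0, 0, 0, -0.0605],
  ],
)

```text
time_s: 3.33
tool_pos: [0.4234, 0.023, 0.227]
eef_rot: [2.015, 2.409, 0.001]
wrist_force: [0.7, 0.5, 0.2]
width: 0.0503
finger_force: 0.0
```

Call:
servo_tool(
  plan=[
    [0.05, 0.013, -0.0284, 0, 0, 0, -0.0605],
    [0.05, 0.013, -0.0284, 0, 0, 0, -0.0605],
    [0.05, 0.013, -0.0284, 0, 0, 0, -0.0605],
    [0.05, 0.013, -0.0284, 0, 0, 0, -0.0605],
    [0.05, 0.013, -0.0284, 0, 0, 0, -0.0605],
    [0.05, 0.013, -0.0284, 0, 0, 0, -0.0605],
    [0.05, 0.013, -0.0284, 0, 0, 0, -0.0605],
    [0.05, 0.013, -0.0284, 0, 0, 0, -0.0605],
  ],
)

```text
time_s: 4.0
tool_pos: [0.5273, -0.2041, 0.2267]
eef_rot: [2.534, 1.857, 0.0]
wrist_force: [1.4, 0.7, -0.4]
width: 0.0496
finger_force: 0.0
```

Call:
servo_tool(
  plan=[
    [0.05, 0, 0, 0, 0, 0, 0],
    [0.05, 0, 0, 0, 0, 0, 0],
  ],
)

```text
time_s: 4.17
tool_pos: [0.5269, -0.2037, 0.226]
eef_rot: [-2.532, -1.858, 0.001]
wrist_force: [-0.6, -0.1, -0.5]
width: 0.0498
finger_force: 0.0
```

```bash
cat >> h.py <<'E'
from scipy.spatial.transform import Rotation as Rot
A=-.304;M=np.array([.5275,-.197]);RM=np.array([[np.cos(A),-np.sin(A)],[np.sin(A),np.cos(A)]])
def loc(P): return RM.T@(np.array(P)[:2]-M)
def wld(l): return M+RM@np.array(l)
def st():
    np.set_printoptions(precision=4,suppress=True)
    o=robot.get_obs();T=Rot.from_rotvec(o['eef_rot']).as_matrix()
    print('t',round(o['time_s'],2),'pos',o['tool_pos'],'loc',loc(o['tool_pos']),'\nyawY',np.arctan2(T[1,1],T[0,1]),'toolz',T[:,2],'toolx',T[:,0])
    print('F',o['wrist_force'],'Floc',RM.T@o['wrist_force'][:2],'T',o['wrist_torque'],'w',o['width'],'ff',o['finger_force'],'q',o['q']);return o
E
python3 - <<'E'
from h import *
o=st();c=save('top','t3.png')
im=c['img'][180:290,310:460,::-1];cv2.imwrite('pics/t3.png',cv2.resize(im,None,fx=5,fy=5,interpolation=cv2.INTER_CUBIC))
E
```

```text
t 4.17 pos [ 0.5269 -0.2037  0.226 ] loc [ 0.0014 -0.0066] 
yawY -0.30461191331033477 toolz [-0.0008  0.0006 -1.    ] toolx [0.2999 0.954  0.0003]
F [-0.5965 -0.0594 -0.4756] Floc [-0.5514 -0.2352] T [-0.0949  0.1099  0.0608] w 0.049846959031094595 ff 0.0 q [-0.5046  0.4166  1.412   0.0001  1.314  -0.2001]
```

Call:
servo_tool(
  plan=[
    [0.05, 0, 0, -0.03, 0, 0, 0],
    [0.05, 0, 0, -0.03, 0, 0, 0],
    [0.05, 0, 0, -0.025, 0, 0, 0],
    [0.05, 0, 0, -0.02, 0, 0, 0],
    [0.05, 0, 0, -0.01, 0, 0, 0],
    [0.05, 0, 0, -0.003, 0, 0, 0],
    [0.02, 0, 0, 0, 0, 0, 0],
    [0.01, 0, 0, 0, 0, 0, 0],
  ],
  grip_force=5,
)

```text
time_s: 4.88
tool_pos: [0.5276, -0.2025, 0.1101]
eef_rot: [2.529, 1.86, 0.002]
wrist_force: [0.7, 0.7, 0.9]
width: 0.0409
finger_force: 0.0
```

Call:
servo_tool(
  plan=[
    [0.01, 0, 0, 0, 0, 0, 0],
    [0.01, 0, 0, 0, 0, 0, 0],
    [0.01, 0, 0, 0, 0, 0, 0],
  ],
)

```text
time_s: 5.13
tool_pos: [0.5273, -0.2028, 0.1097]
eef_rot: [2.53, 1.86, 0.001]
wrist_force: [-0.1, -0.8, 0.4]
width: 0.0212
finger_force: 0.0
```

```bash
python3 -c "
from h import *
st()"
```

```text
t 5.13 pos [ 0.5273 -0.2028  0.1097] loc [ 0.0016 -0.0056] 
yawY -0.3030163839562018 toolz [ 0.0015 -0.0008 -1.    ] toolx [ 0.2984  0.9544 -0.0003]
F [-0.0824 -0.8412  0.3526] Floc [ 0.1731 -0.8273] T [-0.1355  0.1723 -0.0093] w 0.021150430590451248 ff 0.0 q [-0.5028  0.5288  1.5727  0.      1.0384 -0.1998]
```

Call:
servo_tool(
  plan=[
    [0.01, 0, 0, 0, 0, 0, 0],
  ],
)

```text
time_s: 5.22
tool_pos: [0.5274, -0.2028, 0.1094]
eef_rot: [2.53, 1.86, 0.001]
wrist_force: [0.6, 0.1, 0.5]
width: 0.0158
finger_force: 5.0
```

Call:
servo_tool(
  plan=[
    [0.01, 0, 0, 0, 0, 0, 0],
    [0.01, 0, 0, 0, 0, 0, 0],
  ],
)

```text
time_s: 5.38
tool_pos: [0.5274, -0.2028, 0.1094]
eef_rot: [2.53, 1.86, 0.001]
wrist_force: [0.1, -0.5, 3.8]
width: 0.016
finger_force: 5.0
```

```bash
python3 -c "
from h import *
st()"
```

```text
t 5.38 pos [ 0.5274 -0.2028  0.1094] loc [ 0.0016 -0.0056] 
yawY -0.30296440247304424 toolz [ 0.0014 -0.0007 -1.    ] toolx [ 0.2984  0.9545 -0.0002]
F [ 0.1302 -0.5261  3.7911] Floc [ 0.2818 -0.463 ] T [-0.0563 -0.0209  0.0557] w 0.016011924493276423 ff 5.001205578446388 q [-0.5028  0.5293  1.5727  0.0001  1.0381 -0.1999]
```

Call:
servo_tool(
  plan=[
    [0.01, 0.0015, 0.0048, 0, 0, 0, 0],
    [0.01, 0.003, 0.0095, 0, 0, 0, 0],
    [0.01, 0.003, 0.0095, 0, 0, 0, 0],
    [0.01, 0.003, 0.0095, 0, 0, 0, 0],
    [0.01, 0.003, 0.0095, 0, 0, 0, 0],
    [0.01, 0.003, 0.0095, 0, 0, 0, 0],
    [0.01, 0.0015, 0.0048, 0, 0, 0, 0],
  ],
  grip_force=8,
)

```text
time_s: 5.97
tool_pos: [0.5451, -0.1445, 0.1094]
eef_rot: [2.53, 1.861, -0.0]
wrist_force: [-3.3, -1.5, 6.8]
width: 0.016
finger_force: 8.0
```

```bash
sed -i 's/M=np.array(\[.5275,-.197\])/M=np.array([.529,-.1975])/' h.py; python3 -c "
from h import *
st()"
```

```text
t 5.97 pos [ 0.5451 -0.1445  0.1094] loc [-0.0005  0.0554] 
yawY -0.3021662988753547 toolz [ 0.0002 -0.0006 -1.    ] toolx [ 0.2976  0.9547 -0.0005]
F [-3.3103 -1.4873  6.777 ] Floc [-2.7133 -2.41  ] T [-0.3684  0.4396  0.0638] w 0.016027549369897694 ff 7.99571692943573 q [-0.3948  0.5282  1.5747 -0.0006  1.0382 -0.0924]
```

Call:
servo_tool(
  plan=[
    [0.01, 0.0009, 0.0029, 0, 0, 0, 0],
    [0.01, 0.0009, 0.0029, 0, 0, 0, 0],
    [0.01, 0, 0, 0, 0, 0, 0],
  ],
)

```text
time_s: 6.22
tool_pos: [0.5464, -0.1404, 0.1091]
eef_rot: [2.529, 1.861, -0.003]
wrist_force: [-3.5, -5.5, 4.9]
width: 0.0156
finger_force: 8.0
```

```bash
python3 -c "
from h import *
st()"
```

```text
t 6.22 pos [ 0.5464 -0.1404  0.1091] loc [-0.0005  0.0597] 
yawY -0.30202540636146363 toolz [-0.0008 -0.0026 -1.    ] toolx [ 0.2975  0.9547 -0.0027]
F [-3.4833 -5.4816  4.9108] Floc [-1.6827 -6.2729] T [-0.9946  0.6071  0.143 ] w 0.01564663865299789 ff 8.003010749816895 q [-0.3858  0.529   1.574  -0.0031  1.0383 -0.0822]
```

Call:
servo_tool(
  plan=[
    [0.024, 0, 0, 0, 0, 0, 0],
    [0.024, 0, 0, 0, 0, 0, 0],
  ],
)

```text
time_s: 6.38
tool_pos: [0.5465, -0.1392, 0.1084]
eef_rot: [-2.531, -1.86, 0.0]
wrist_force: [-1.1, 0.1, -0.2]
width: 0.0231
finger_force: 0.0
```

```bash
python3 -c "
from h import *
st()"
```

```text
t 6.38 pos [ 0.5465 -0.1392  0.1084] loc [-0.0008  0.0609] 
yawY -0.30317739242384345 toolz [-0.0006  0.0007 -1.    ] toolx [0.2986 0.9544 0.0005]
F [-1.0615  0.1267 -0.1525] Floc [-1.0508 -0.1969] T [-0.1107  0.0763 -0.0785] w 0.023105820250461172 ff 0.0 q [-0.3855  0.5299  1.5748  0.0005  1.0378 -0.0825]
```

Call:
servo_tool(
  plan=[
    [0.01, 0, 0, 0, 0, 0, 0],
    [0.01, 0, 0, 0, 0, 0, 0],
    [0.01, 0, 0, 0, 0, 0, 0],
  ],
  grip_force=5,
)

```text
time_s: 6.63
tool_pos: [0.5467, -0.1393, 0.1084]
eef_rot: [-2.531, -1.86, -0.0]
wrist_force: [0.8, 0.3, -0.6]
width: 0.0158
finger_force: 5.0
```

```bash
python3 -c "
from h import *
st()"
```

```text
t 6.63 pos [ 0.5467 -0.1393  0.1084] loc [-0.0005  0.0608] 
yawY -0.30293829435811304 toolz [-0.0003  0.0006 -1.    ] toolx [0.2983 0.9545 0.0004]
F [ 0.8475  0.3068 -0.5525] Floc [0.7168 0.5464] T [ 0.03   -0.0401  0.0275] w 0.01577445668300369 ff 4.999331384897232 q [-0.3856  0.5301  1.5744  0.0005  1.0376 -0.0829]
```

Call:
servo_tool(
  plan=[
    [0.022, 0, 0, 0, 0, 0, 0],
    [0.022, 0, 0, 0, 0, 0, 0],
    [0.022, 0.0019, -0.0006, 0, 0, 0, 0],
    [0.022, 0.0019, -0.0006, 0, 0, 0, 0],
    [0.022, 0, 0, 0, 0, 0, 0],
  ],
)

```text
time_s: 7.05
tool_pos: [0.5494, -0.1405, 0.1087]
eef_rot: [-2.529, -1.859, 0.003]
wrist_force: [-5.5, 1.2, 2.2]
width: 0.0222
finger_force: 2.6
```

```bash
python3 -c "
from h import *
st()"
```

```text
t 7.05 pos [ 0.5494 -0.1405  0.1087] loc [0.0024 0.0605] 
yawY -0.30284913145334963 toolz [-0.0031  0.001  -1.    ] toolx [ 0.2982  0.9545 -0.    ]
F [-5.4973  1.2362  2.1876] Floc [-5.6153 -0.4661] T [0.1687 0.8698 0.0894] w 0.022229686537137007 ff 2.613968476653099 q [-0.3854  0.536   1.5628 -0.0003  1.0461 -0.0824]
```

Call:
servo_tool(
  plan=[
    [0.022, -0.0038, 0.0012, 0, 0, 0, 0],
    [0.022, -0.0019, 0.0006, 0, 0, 0, 0],
    [0.022, -0.0019, 0.0006, 0, 0, 0, 0],
    [0.022, 0, 0, 0, 0, 0, 0],
  ],
)

```text
time_s: 7.38
tool_pos: [0.5437, -0.1388, 0.1089]
eef_rot: [2.53, 1.859, 0.002]
wrist_force: [3.5, -0.4, -1.5]
width: 0.0222
finger_force: 1.9
```

```bash
python3 -c "
from h import *
st()"
```

```text
t 7.38 pos [ 0.5437 -0.1388  0.1089] loc [-0.0035  0.0604] 
yawY -0.3031113260313087 toolz [ 0.0026 -0.0009 -1.    ] toolx [ 0.2985  0.9544 -0.0001]
F [ 3.4582 -0.4391 -1.4739] Floc [3.4311 0.6162] T [-0.1998 -0.4636  0.0185] w 0.022189568472379614 ff 1.9037047773599625 q [-0.3866  0.5231  1.5856  0.0002  1.0302 -0.0836]
```

```bash
sed -i 's/^A=-.304;M=np.array(\[.529,-.1975\])/A=-.30;M=np.array([.5287,-.1974])/' h.py
cat > ik.py <<'E'
import numpy as np
from scipy.optimize import least_squares
from scipy.spatial.transform import Rotation as Rot
np.set_printoptions(precision=3,suppress=True)
D=[([1.003,.3427,1.525,0,1.2754,-.146],[.2147,.4787,.2261]),([-.5046,.4166,1.412,0,1.314,-.2001],[.5269,-.2037,.226]),
([-.5028,.5288,1.5727,0,1.0384,-.1998],[.5273,-.2028,.1097]),([-.3948,.5282,1.5747,-.0006,1.0382,-.0924],[.5451,-.1445,.1094]),
([-.3854,.536,1.5628,-.0003,1.0461,-.0824],[.5494,-.1405,.1087]),([-.3866,.5231,1.5856,.0002,1.0302,-.0836],[.5437,-.1388,.1089])]
LO=np.array([-2.53,-.77,.04,-1,.28,-3.11]);HI=np.array([2.53,2.02,2.7,4.14,2.66,3.11])
r=lambda a,v: Rot.from_euler(a,v).as_matrix()
def fk(q,g,T):
    a,d,b,L2,L3=g   # b = base height - tool length
    R3=r('z',q[0])@r('y',q[1]); R4=R3@r('y',q[2]); R6=R4@r('z',q[3])@r('y',q[4])@r('z',q[5])
    p=r('z',q[0])@[a,d,b+T]+R3@[0,0,L2]+R4@[0,0,L3]+R6[:,2]*T
    return p,np.c_[R6[:,1],-R6[:,0],R6[:,2]]
g=least_squares(lambda g:np.r_[np.concatenate([fk(q,g,.3)[0]-p for q,p in D]),1e-3*(g-[0,.0766,-.16,.5,.4])],[0,.0766,-.16,.5,.4]).x
def ik(p,R,T,seeds):
    best=None
    for s in seeds:
        f=least_squares(lambda q:np.r_[(fk(q,g,T)[0]-p)*5,(fk(q,g,T)[1]-R).ravel()],np.clip(s,LO+.01,HI-.01),bounds=(LO,HI))
        if best is None or f.cost<best.cost: best=f
    return best.x,best.cost
E
python3 - <<'E'
from ik import *
print('g',g,[np.abs(fk(q,g,.3)[0]-p).max() for q,p in D])
seeds=[[.2,.3,1.8,-.9,1.6,0],[.5,.2,1.6,-.8,2.0,-1],[.2,.3,1.8,1.6,1.6,1],[.0,.3,1.8,2.,1.6,2]]
B=np.array([.497,.1615,.066])
for T in(.24,.3):
  for th in np.radians([20,30]):
    for ps in np.radians([-150,-120,-90,-60,-30]):
        z=np.array([np.cos(ps)*np.cos(th),np.sin(ps)*np.cos(th),-np.sin(th)])
        x=-(np.array([0,0,1.])-z*z[2]); x/=np.linalg.norm(x); y=np.cross(z,x)
        q,c=ik(B+.019*z,np.c_[x,y,z],T,seeds); print(T,np.degrees([th,ps]).round(),q,round(c,4))
E
```

```text
g [ 0.011  0.076 -0.074  0.436  0.381] [np.float64(0.0020444646608174244), np.float64(0.003587529471649642), np.float64(0.0002972115224976202), np.float64(0.00044841976789011806), np.float64(0.00014392479114651302), np.float64(0.0008805885295543048)]
0.24 [  20. -150.] [ 0.268  1.13   1.026 -0.293  2.176  1.312] 0.0
0.24 [  20. -120.] [ 0.406  1.055  1.194 -0.65   1.951  1.046] 0.0
0.24 [ 20. -90.] [ 0.515  0.932  1.482 -0.959  1.624  0.952] 0.0
0.24 [ 20. -60.] [ 0.569  0.782  1.629 -1.     1.351  0.75 ] 0.0975
0.24 [ 20. -30.] [0.463 0.687 2.198 4.14  1.088 1.37 ] 0.0073
0.24 [  30. -150.] [ 0.262  1.044  1.106 -0.25   2.011  1.33 ] 0.0
0.24 [  30. -120.] [ 0.391  0.976  1.256 -0.574  1.808  1.053] 0.0
0.24 [ 30. -90.] [ 0.492  0.858  1.518 -0.872  1.494  0.911] 0.0
0.24 [ 30. -60.] [ 0.529  0.717  1.697 -1.     1.202  0.699] 0.0396
0.24 [ 30. -30.] [0.415 0.607 2.211 4.14  0.876 1.318] 0.014
0.3 [  20. -150.] [ 0.287  1.339  0.678 -0.304  2.314  1.279] 0.0
0.3 [  20. -120.] [ 0.452  1.221  0.944 -0.633  2.041  1.022] 0.0
0.3 [ 20. -90.] [ 0.591  1.055  1.337 -0.902  1.677  0.965] 0.0
0.3 [ 20. -60.] [ 0.668  0.885  1.581 -1.     1.399  0.848] 0.0652
0.3 [ 20. -30.] [0.558 0.779 2.272 4.14  1.176 1.528] 0.0142
0.3 [  30. -150.] [ 0.28   1.211  0.831 -0.247  2.12   1.316] 0.0
0.3 [  30. -120.] [ 0.436  1.112  1.051 -0.55   1.885  1.046] 0.0
0.3 [ 30. -90.] [ 0.564  0.958  1.4   -0.821  1.543  0.932] 0.0
0.3 [ 30. -60.] [ 0.626  0.796  1.67  -1.     1.243  0.798] 0.0245
0.3 [ 30. -30.] [0.508 0.665 2.285 4.14  0.953 1.452] 0.017
```

View pics/t3.png

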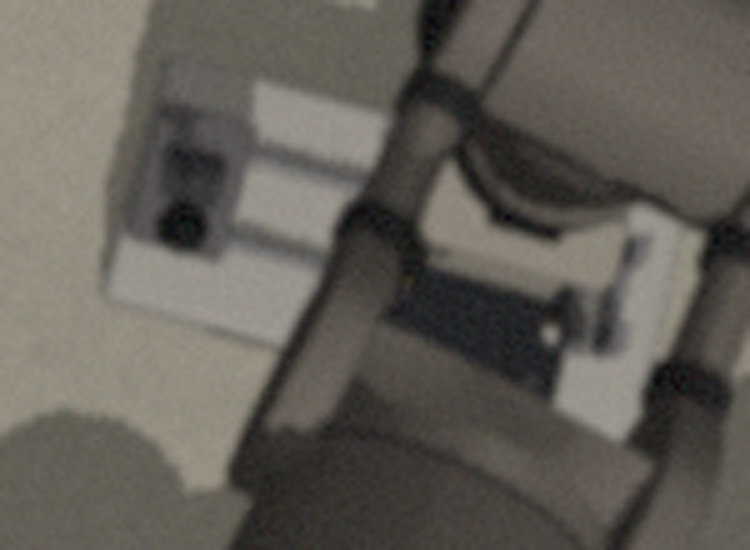

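t3 shows the arm links and the dark gripper plate over the clamp, with the lever ball at (180,225) and the fork at (600,320). Next I go to the bottle with the tool tilted to 25° below horizontal, pointing along the mixer's -y.

Call:
servo_tool(
  plan=[
    [0.04, 0.0033, -0.001, 0, 0, 0, 0],
    [0.06, 0, 0, 0.02, 0, 0, 0],
    [0.0918, 0, 0, 0.035, 0, 0, 0],
    [0.0918, 0, 0, 0.04, 0, 0, 0],
    [0.0918, 0, 0.01, 0.04, 0, 0, 0],
    [0.0918, 0, 0.02, 0.016, 0, 0, 0],
  ],
  grip_force=15,
)

```text
time_s: 7.88
tool_pos: [0.5479, -0.1113, 0.2655]
eef_rot: [2.528, 1.853, 0.006]
wrist_force: [-0.1, 0.5, 1.1]
width: 0.0576
finger_force: 0.0
```

Call:
servo_tool(
  plan=[
    [0.0918, -0.0028, 0.031, 0, -0.1083, 0.0335, 0],
    [0.0918, -0.0028, 0.031, 0, -0.1083, 0.0335, 0],
    [0.0918, -0.0028, 0.031, 0, -0.1083, 0.0335, 0],
    [0.0918, -0.0028, 0.031, 0, -0.1083, 0.0335, 0],
    [0.0918, -0.0028, 0.031, 0, -0.1083, 0.0335, 0],
  ],
)

```text
time_s: 8.3
tool_pos: [0.5322, 0.0471, 0.2612]
eef_rot: [2.199, 1.614, -0.641]
wrist_force: [1.3, -0.3, -0.4]
width: 0.0894
finger_force: 0.0
```

Call:
servo_tool(
  plan=[
    [0.0918, -0.0028, 0.031, 0, -0.1083, 0.0335, 0],
    [0.0918, -0.0028, 0.031, 0, -0.1083, 0.0335, 0],
    [0.0918, -0.0028, 0.031, 0, -0.1083, 0.0335, 0],
    [0.0918, -0.0028, 0.031, 0, -0.1083, 0.0335, 0],
    [0.0918, -0.0028, 0.031, 0, -0.1083, 0.0335, 0],
    [0.0918, 0, 0.032, 0, 0, 0, 0],
    [0.0918, 0, 0, 0, 0, 0, 0],
  ],
)

```text
time_s: 8.88
tool_pos: [0.5167, 0.2383, 0.2557]
eef_rot: [1.778, 1.319, -1.139]
wrist_force: [-0.3, 0.2, -0.2]
width: 0.092
finger_force: 0.0
```

```bash
python3 -c "
from h import *
st()
c=vision.camera('top');s=vision.camera('scene')
cv2.imwrite('pics/b.png',np.hstack([cv2.resize(c['img'][140:290,190:320,::-1],None,fx=3,fy=3),cv2.resize(s['img'][110:260,330:460,::-1],None,fx=3,fy=3)]))
print(atz(c,241,240.65,.136))
for n,P in (('top',c),('sc',s)): print(n,proj(P,(.497,.1615,.136)),proj(P,(.497,.1615,.006)))
"
```

```text
t 8.88 pos [0.5167 0.2383 0.2557] loc [-0.1402  0.4127] 
yawY -0.29517454659157816 toolz [-0.2649 -0.8683 -0.4194] toolx [ 0.1203  0.4018 -0.9078]
F [-0.2554  0.2025 -0.1718] Floc [-0.3038  0.118 ] T [ 0.4591 -0.0129  0.0057] w 0.09198082196083433 ff 0.0 q [ 0.6112  0.9861  0.7634 -0.8029  2.2514  0.6743]
[0.4948 0.1608 0.136 ]
top [240.7003 239.7022] [247.7694 244.7246]
sc [374.5192 147.0236] [371.0281 174.3006]
```

View pics/b.png

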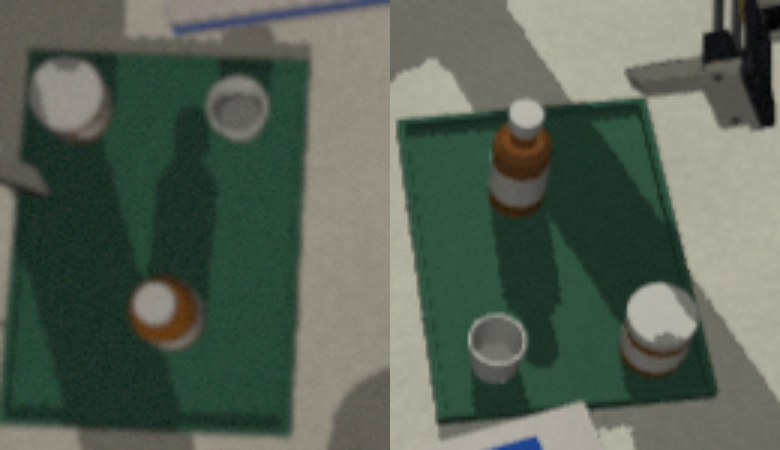

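Bottle confirmed near (0.4965, 0.161), standing free: cap at crop (155,303) in the top view, and the scene view agrees. Jar and cup are clear, so I approach.

Call:
servo_tool(
  plan=[
    [0.0918, 0.0003, -0.0017, -0.036, 0, 0, 0],
    [0.0918, 0.0003, -0.0017, -0.04, 0, 0, 0],
    [0.0918, 0.0003, -0.0017, -0.04, 0, 0, 0],
    [0.0918, 0.0003, -0.0017, -0.03, 0, 0, 0],
    [0.0918, 0, 0, -0.01, 0, 0, 0],
    [0.0918, 0, 0, 0, 0, 0, 0],
  ],
)

```text
time_s: 9.48
tool_pos: [0.5191, 0.2239, 0.1024]
eef_rot: [1.786, 1.313, -1.141]
wrist_force: [-0.0, 1.7, 0.6]
width: 0.0919
finger_force: 0.0
```

```bash
python3 -c "
from h import *
o=st();print(np.array([.4915,.1445,.058])-o['tool_pos'])"
```

```text
t 9.48 pos [0.5191 0.2239 0.1024] loc [-0.1337  0.3997] 
yawY -0.30329178789416944 toolz [-0.271  -0.8659 -0.4205] toolx [ 0.1255  0.4013 -0.9073]
F [-0.0362  1.6538  0.6007] Floc [-0.5233  1.5693] T [ 0.5095 -0.0931 -0.0237] w 0.09185365807626997 ff 0.0 q [ 0.5922  1.1277  0.8831 -0.6936  2.0506  0.8794]
[-0.0276 -0.0794 -0.0444]
```

Call:
servo_tool(
  plan=[
    [0.0918, -0.0035, -0.01, -0.0055, 0, 0, 0],
    [0.0918, -0.0035, -0.01, -0.0055, 0, 0, 0],
    [0.0918, -0.0035, -0.01, -0.0055, 0, 0, 0],
    [0.0918, -0.0035, -0.01, -0.0055, 0, 0, 0],
    [0.0918, -0.0035, -0.01, -0.0055, 0, 0, 0],
    [0.0918, -0.0035, -0.01, -0.0055, 0, 0, 0],
    [0.0918, -0.0035, -0.01, -0.0055, 0, 0, 0],
    [0.0918, -0.003, -0.009, -0.0055, 0, 0, 0],
  ],
)

```text
time_s: 10.15
tool_pos: [0.4933, 0.1463, 0.0628]
eef_rot: [1.791, 1.312, -1.129]
wrist_force: [0.0, -0.2, 0.7]
width: 0.0922
finger_force: 0.0
```

Call:
servo_tool(
  plan=[
    [0.08, 0, 0, 0, 0, 0, 0],
    [0.07, 0, 0, 0, 0, 0, 0],
  ],
)

```text
time_s: 10.32
tool_pos: [0.493, 0.1467, 0.0622]
eef_rot: [1.79, 1.312, -1.131]
wrist_force: [-0.4, -0.0, 0.4]
width: 0.0826
finger_force: 0.0
```

```bash
python3 -c "
from h import *
o=st();print(np.array([.4915,.1445,.058])-o['tool_pos'])
c=vision.camera('scene');cv2.imwrite('pics/g.png',cv2.resize(c['img'][110:240,330:470,::-1],None,fx=5,fy=4.5))"
```

```text
t 10.32 pos [0.493  0.1467 0.0622] loc [-0.1358  0.3182] 
yawY -0.3022310901068009 toolz [-0.2671 -0.8646 -0.4255] toolx [ 0.1316  0.4047 -0.9049]
F [-0.354  -0.0091  0.3797] Floc [-0.3355 -0.1133] T [ 0.4879 -0.0612  0.0331] w 0.08257463518224788 ff 0.0 q [ 0.5234  1.0626  1.1763 -0.6904  1.8309  0.9918]
[-0.0015 -0.0022 -0.0042]
```

View pics/g.png

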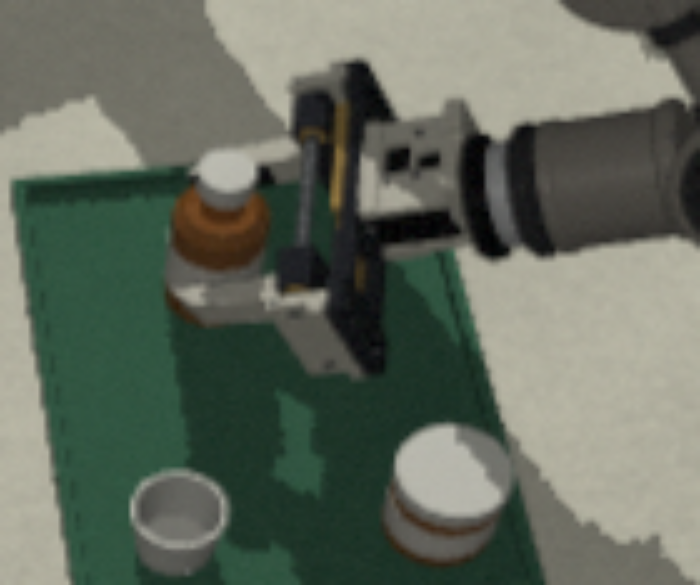

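The fingers straddle the bottle's body, cap at (228,178) in the crop, jar and cup clear. A small correction down, then close.

Call:
servo_tool(
  plan=[
    [0.07, -0.0015, -0.002, -0.004, 0, 0, 0],
    [0.06, 0, 0, 0, 0, 0, 0],
    [0.045, 0, 0, 0, 0, 0, 0],
    [0.045, 0, 0, 0, 0, 0, 0],
    [0.045, 0, 0, 0, 0, 0, 0],
    [0.045, 0, 0, 0, 0, 0, 0],
    [0.045, 0, 0, 0, 0, 0, 0],
  ],
  grip_force=15,
)

```text
time_s: 10.95
tool_pos: [0.4905, 0.1449, 0.0558]
eef_rot: [1.787, 1.314, -1.134]
wrist_force: [0.6, 0.7, 1.8]
width: 0.0531
finger_force: 15.0
```

```bash
python3 -c "
from h import *
o=st()"
```

```text
t 10.95 pos [0.4905 0.1449 0.0558] loc [-0.1376  0.3157] 
yawY -0.3009608630278085 toolz [-0.2673 -0.8656 -0.4235] toolx [ 0.1282  0.4036 -0.9059]
F [0.6409 0.6883 1.8041] Floc [0.4089 0.847 ] T [ 0.4693 -0.0873  0.0782] w 0.053142583918858344 ff 15.00038618221879 q [ 0.5232  1.0688  1.1862 -0.6892  1.8203  0.999 ]
```

Call:
servo_tool(
  plan=[
    [0.045, 0, 0, 0.01, 0, 0, 0],
    [0.045, 0, 0, 0.025, 0, 0, 0],
    [0.045, 0, 0, 0.035, 0, 0, 0],
    [0.045, 0, 0, 0.035, 0, 0, 0],
    [0.045, 0, 0, 0.035, 0, 0, 0],
    [0.045, 0, -0.01, 0.02, 0, 0, 0],
  ],
  grip_force=20,
)

```text
time_s: 11.45
tool_pos: [0.4907, 0.136, 0.2197]
eef_rot: [1.79, 1.314, -1.129]
wrist_force: [0.2, -0.1, -1.4]
width: 0.0533
finger_force: 20.0
```

Call:
servo_tool(
  plan=[
    [0.045, 0.0015, -0.022, 0, 0.1072, -0.0332, 0],
    [0.045, 0.0015, -0.028, 0, 0.1072, -0.0332, 0],
    [0.045, 0.0015, -0.028, 0, 0.1072, -0.0332, 0],
    [0.045, 0.0015, -0.028, 0, 0.1072, -0.0332, 0],
    [0.045, 0.0015, -0.028, 0, 0.1072, -0.0332, 0],
    [0.045, 0.0015, -0.028, 0, 0.1072, -0.0332, 0],
    [0.045, 0.0015, -0.028, 0, 0.1072, -0.0332, 0],
  ],
)

```text
time_s: 12.03
tool_pos: [0.5007, -0.0562, 0.2171]
eef_rot: [2.342, 1.723, -0.402]
wrist_force: [0.7, -0.5, -2.4]
width: 0.0529
finger_force: 20.0
```

Call:
servo_tool(
  plan=[
    [0.045, 0.0015, -0.028, 0, 0.1072, -0.0332, 0],
    [0.045, 0.0015, -0.028, 0, 0.1072, -0.0332, 0],
    [0.045, 0.0015, -0.028, 0, 0.1072, -0.0332, 0],
    [0.045, 0.0015, -0.028, 0, 0.1072, -0.0332, 0],
    [0.045, 0.0015, -0.028, 0, 0.1072, -0.0332, 0],
    [0.045, 0.0015, -0.028, 0, 0.1072, -0.0332, 0],
    [0.045, 0.0015, -0.02, 0, 0.1072, -0.0332, 0],
    [0.045, 0, 0, 0, 0, 0, 0],
  ],
)

```text
time_s: 12.7
tool_pos: [0.5092, -0.2503, 0.2134]
eef_rot: [-2.292, -1.669, -0.511]
wrist_force: [-1.0, 1.0, -2.9]
width: 0.0531
finger_force: 20.0
```

```bash
python3 -c "
from h import *
o=st()
t=np.r_[wld((0,-.059)),.16];print('d',t-o['tool_pos'])
T=Rot.from_rotvec(o['eef_rot']).as_matrix()
cap=T@np.array([-.906,0,-.4235]);print('cap dir',cap,'az',np.degrees(np.arctan2(cap[1],cap[0])),'want',np.degrees(A-np.pi/2))
e=np.array([np.sin(A),-np.cos(A),0]);print('turn needed',np.cross(cap,e))
"
```

```text
t 12.7 pos [ 0.5092 -0.2503  0.2134] loc [-0.003  -0.0563] 
yawY -0.311470732079399 toolz [ 0.1281  0.4075 -0.9042] toolx [0.2784 0.8603 0.4271]
F [-1.0457  1.0365 -2.9214] Floc [-1.3053  0.6812] T [-0.5085  0.2776 -0.0236] w 0.053073965452989334 ff 19.998241681605577 q [-0.8085  0.5199  1.3642  0.3848  1.4882 -0.5734]
d [ 0.0021 -0.0034 -0.0534]
cap dir [-0.3065 -0.952  -0.0041] az -107.84670382955397 want -107.1887338539247
turn needed [-0.0039  0.0012  0.0115]
```

Call:
servo_tool(
  plan=[
    [0.045, 0.0011, -0.0017, -0.027, -0.002, 0.0006, 0.006],
    [0.045, 0.001, -0.0017, -0.02, -0.002, 0.0006, 0.006],
    [0.045, 0, 0, -0.006, 0, 0, 0],
    [0.045, 0, 0, 0, 0, 0, 0],
  ],
)

```text
time_s: 13.03
tool_pos: [0.5125, -0.2457, 0.1614]
eef_rot: [-2.276, -1.693, -0.498]
wrist_force: [0.4, 0.8, -1.6]
width: 0.0527
finger_force: 20.0
```

```bash
cat > chk.py <<'E'
from h import *
import sys
o=st()
T=Rot.from_rotvec(o['eef_rot']).as_matrix()
cap=T@np.array([-.906,0,-.4235]);e=np.array([np.sin(A),-np.cos(A),0]);print('turn needed',np.cross(cap,e))
g=o['tool_pos']-.019*T[:,2];b=g-cap*.058;print('base loc',loc(b),b[2],'cap end loc',loc(b+cap*.13),(b+cap*.13)[2])
def pic(cam,u,v,w,h,k):
    c=vision.camera(cam);im=cv2.resize(c['img'][v:v+h,u:u+w,::-1],None,fx=k,fy=k,interpolation=cv2.INTER_CUBIC)
    d=lambda P:tuple(int(x) for x in (proj(c,P)-(u,v)+.5)*k)
    for x in(-.015,.015): cv2.line(im,d([*wld((x,-.105)),.098]),d([*wld((x,-.113)),.098]),(0,255,0),1)
    q=[d(b+cap*a) for a in(0,.084,.092,.112,.13)]
    cv2.line(im,q[0],q[-1],(255,0,255),1)
    for p in q: cv2.circle(im,p,2,(0,255,255),-1)
    return im
a=pic('top',370,180,90,95,4.3);s=pic('scene',185,130,100,95,4.0)
h=max(a.shape[0],s.shape[0]);p=lambda i:np.vstack([i,np.zeros((h-i.shape[0],i.shape[1],3),'uint8')])
cv2.imwrite('pics/'+sys.argv[1],np.hstack([p(a),p(s)]))
E
python3 chk.py c1.png
```

```text
t 13.03 pos [ 0.5125 -0.2457  0.1614] loc [-0.0012 -0.0509] 
yawY -0.29057285534351024 toolz [ 0.1165  0.4047 -0.907 ] toolx [0.2618 0.8684 0.4211]
F [ 0.3837  0.766  -1.6028] Floc [0.1402 0.8452] T [-0.4746  0.179   0.0214] w 0.052744922236527395 ff 19.999526124447584 q [-0.7936  0.5712  1.4245  0.3826  1.3842 -0.6193]
turn needed [ 0.0025 -0.0008 -0.0094]
base loc [-0.0016 -0.0009] 0.1784475592154203 cap end loc [-0.0003 -0.1309] 0.17878582088259204
```

View pics/c1.png

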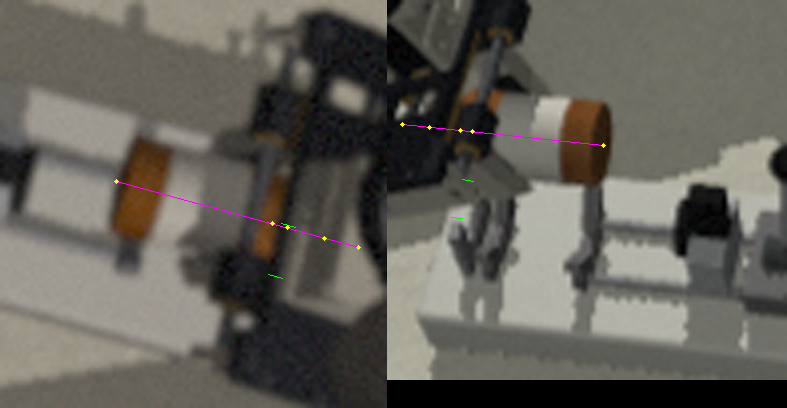

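The bottle is held horizontally. Its base is at (595,142) in the scene half and (140,195) in the top half, and the modelled axis runs along it, over the fork. I'll fine-align before lowering.

Call:
servo_tool(
  plan=[
    [0.045, -0.0007, -0.004, -0.005, 0.0012, -0.0004, -0.0047],
    [0.045, -0.0007, -0.004, -0.005, 0.0012, -0.0004, -0.0047],
    [0.045, 0, 0, 0, 0, 0, 0],
    [0.045, 0, 0, 0, 0, 0, 0],
    [0.045, 0, 0, 0, 0, 0, 0],
  ],
)

```text
time_s: 13.55
tool_pos: [0.5121, -0.2548, 0.1529]
eef_rot: [-2.286, -1.684, -0.506]
wrist_force: [0.4, 0.3, -1.9]
width: 0.0531
finger_force: 20.0
```

```bash
sed '/^def pic/,$d' chk.py > chk2.py; python3 chk2.py; python3 chk2.py|tail -2
```

```text
t 13.55 pos [ 0.5121 -0.2548  0.1529] loc [ 0.0011 -0.0597] 
yawY -0.3006953518076559 toolz [ 0.1245  0.4033 -0.9065] toolx [0.2687 0.8658 0.4221]
F [ 0.3956  0.3018 -1.9339] Floc [0.2887 0.4053] T [-0.4817  0.146   0.0081] w 0.05313814122100335 ff 19.999549482017756 q [-0.8072  0.5854  1.4246  0.386   1.3697 -0.6301]
turn needed [ 0.0014 -0.0004  0.0007]
base loc [ 0.0012 -0.0097] 0.17007799833522622 cap end loc [ 0.0011 -0.1398] 0.1702682691945864
turn needed [ 0.0014 -0.0004  0.0007]
base loc [ 0.0012 -0.0097] 0.17007799833522622 cap end loc [ 0.0011 -0.1398] 0.1702682691945864
```

Call:
servo_tool(
  plan=[
    [0.045, -0.001, 0.0003, -0.015, 0, 0, 0],
    [0.045, 0, 0, -0.015, 0, 0, 0],
    [0.045, 0, 0, -0.012, 0, 0, 0],
    [0.045, 0, 0, -0.008, 0, 0, 0],
    [0.045, 0, 0, -0.005, 0, 0, 0],
    [0.045, 0, 0, 0, 0, 0, 0],
    [0.045, 0, 0, 0, 0, 0, 0],
  ],
)

```text
time_s: 14.13
tool_pos: [0.5113, -0.2545, 0.0979]
eef_rot: [-2.286, -1.684, -0.506]
wrist_force: [-0.6, 0.1, -2.5]
width: 0.0531
finger_force: 20.0
```

```bash
python3 chk2.py; python3 chk.py c2.png >/dev/null
```

```text
t 14.13 pos [ 0.5113 -0.2545  0.0979] loc [ 0.0002 -0.0597] 
yawY -0.30050933498447224 toolz [ 0.1245  0.4035 -0.9065] toolx [0.2686 0.8658 0.4222]
F [-0.5714  0.0841 -2.535 ] Floc [-0.5707 -0.0885] T [-0.4348  0.1983 -0.0671] w 0.053101165150384974 ff 19.999597929418087 q [-0.8078  0.6474  1.4814  0.3977  1.2603 -0.6777]
turn needed [ 0.0013 -0.0004  0.0005]
base loc [ 0.0003 -0.0097] 0.11505663575409959 cap end loc [ 0.0002 -0.1397] 0.11523083418496242
```

View pics/c2.png

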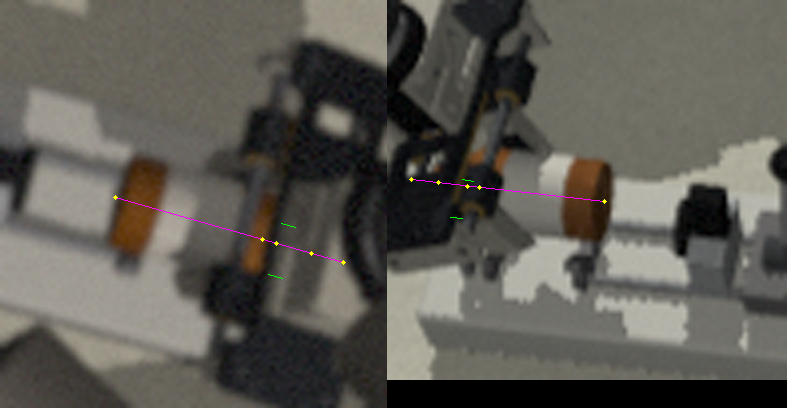

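The bottle is over the saddles, its base edge at (600,200) in the scene half, with the modelled axis passing mid-slot between the green prong lines. Lowering slowly now.

Call:
servo_tool(
  plan=[
    [0.045, 0, 0, -0.005, 0, 0, 0],
    [0.045, 0, 0, -0.005, 0, 0, 0],
    [0.045, 0, 0, -0.003, 0, 0, 0],
    [0.045, 0, 0, -0.002, 0, 0, 0],
    [0.045, 0, 0, 0, 0, 0, 0],
  ],
)

```text
time_s: 14.65
tool_pos: [0.5109, -0.2541, 0.0821]
eef_rot: [-2.285, -1.683, -0.505]
wrist_force: [0.7, -0.4, -2.3]
width: 0.053
finger_force: 20.0
```

```bash
python3 chk2.py
```

```text
t 14.65 pos [ 0.5109 -0.2541  0.0821] loc [-0.0003 -0.0595] 
yawY -0.3005710506882721 toolz [ 0.1236  0.4042 -0.9063] toolx [0.2691 0.8654 0.4227]
F [ 0.6963 -0.4081 -2.2521] Floc [ 0.7858 -0.1841] T [-0.4759  0.1843  0.0084] w 0.05301857981695212 ff 19.99960921704769 q [-0.8079  0.6672  1.4948  0.4017  1.2309 -0.6907]
turn needed [ 0.0008 -0.0003  0.0006]
base loc [-0.0002 -0.0095] 0.09925856897127247 cap end loc [-0.0003 -0.1395] 0.09937266419655869
```

Call:
servo_tool(
  plan=[
    [0.045, 0, 0, -0.001, 0, 0, 0],
    [0.045, 0, 0, -0.001, 0, 0, 0],
    [0.045, 0, 0, 0, 0, 0, 0],
  ],
)

```text
time_s: 14.9
tool_pos: [0.5111, -0.2544, 0.0807]
eef_rot: [-2.286, -1.684, -0.505]
wrist_force: [-0.3, -1.5, -2.1]
width: 0.0531
finger_force: 20.0
```

Call:
servo_tool(
  plan=[
    [0.045, 0, 0, -0.001, 0, 0, 0],
    [0.045, 0, 0, 0, 0, 0, 0],
  ],
)

```text
time_s: 15.07
tool_pos: [0.5111, -0.2544, 0.0797]
eef_rot: [-2.286, -1.684, -0.505]
wrist_force: [-0.3, 0.7, -2.7]
width: 0.0529
finger_force: 20.0
```

```bash
python3 chk2.py
```

```text
t 15.07 pos [ 0.5111 -0.2544  0.0797] loc [ 0.     -0.0596] 
yawY -0.3005326415605223 toolz [ 0.1243  0.4035 -0.9065] toolx [0.2687 0.8658 0.4222]
F [-0.2629  0.7338 -2.6746] Floc [-0.468   0.6233] T [-0.5089  0.1839 -0.0653] w 0.05291398974343872 ff 19.999538473784924 q [-0.8079  0.6703  1.4965  0.4026  1.2254 -0.6932]
turn needed [ 0.0014 -0.0004  0.0005]
base loc [ 0.0001 -0.0097] 0.09682722826003284 cap end loc [ 0.     -0.1397] 0.09701257656698996
```

Call:
servo_tool(
  plan=[
    [0.045, 0, 0, -0.001, 0, 0, 0],
    [0.045, 0, 0, 0, 0, 0, 0],
  ],
)

```text
time_s: 15.23
tool_pos: [0.5111, -0.2544, 0.0786]
eef_rot: [-2.286, -1.684, -0.505]
wrist_force: [-0.4, 0.8, -1.9]
width: 0.0531
finger_force: 20.0
```

Call:
servo_tool(
  plan=[
    [0.045, 0, 0, -0.0007, 0, 0, 0],
    [0.045, 0, 0, 0, 0, 0, 0],
  ],
)

```text
time_s: 15.4
tool_pos: [0.5111, -0.2544, 0.078]
eef_rot: [-2.286, -1.684, -0.505]
wrist_force: [0.4, 0.7, -0.7]
width: 0.0526
finger_force: 20.0
```

Call:
servo_tool(
  plan=[
    [0.045, 0, 0, -0.0006, 0, 0, 0],
    [0.045, 0, 0, 0, 0, 0, 0],
  ],
)

```text
time_s: 15.57
tool_pos: [0.5111, -0.2544, 0.0773]
eef_rot: [-2.286, -1.684, -0.505]
wrist_force: [-0.0, 0.4, -2.4]
width: 0.0527
finger_force: 20.0
```

Call:
servo_tool(
  plan=[
    [0.045, 0, 0, -0.0007, 0, 0, 0],
    [0.045, 0, 0, 0, 0, 0, 0],
  ],
)

```text
time_s: 15.73
tool_pos: [0.5111, -0.2544, 0.0766]
eef_rot: [-2.285, -1.684, -0.505]
wrist_force: [0.5, -0.1, -2.6]
width: 0.0529
finger_force: 20.0
```

Call:
servo_tool(
  plan=[
    [0.045, 0, 0, -0.0007, 0, 0, 0],
    [0.045, 0, 0, 0, 0, 0, 0],
  ],
)

```text
time_s: 15.9
tool_pos: [0.5114, -0.2545, 0.0762]
eef_rot: [-2.286, -1.684, -0.506]
wrist_force: [0.6, -0.4, -1.2]
width: 0.053
finger_force: 20.0
```

```bash
python3 chk2.py
```

```text
t 15.9 pos [ 0.5114 -0.2545  0.0762] loc [ 0.0003 -0.0597] 
yawY -0.30069799033278555 toolz [ 0.1249  0.4033 -0.9065] toolx [0.2686 0.8658 0.4222]
F [ 0.6124 -0.3518 -1.1869] Floc [ 0.689  -0.1551] T [-0.4094  0.0246 -0.0422] w 0.0530358001755407 ff 19.99976271763444 q [-0.8079  0.6749  1.4989  0.404   1.2184 -0.6964]
turn needed [ 0.0014 -0.0004  0.0007]
base loc [ 0.0004 -0.0097] 0.09333706435844881 cap end loc [ 0.0003 -0.1397] 0.09352216894684821
```

Call:
servo_tool(
  plan=[
    [0.045, 0, 0, -0.0007, 0, 0, 0],
    [0.045, 0, 0, 0, 0, 0, 0],
  ],
)

```text
time_s: 16.07
tool_pos: [0.5115, -0.2546, 0.0759]
eef_rot: [-2.286, -1.685, -0.507]
wrist_force: [1.1, 0.7, 2.8]
width: 0.0527
finger_force: 20.0
```

Call:
servo_tool(
  plan=[
    [0.045, 0, 0, 0, 0, 0, 0],
    [0.045, 0, 0, 0, 0, 0, 0],
  ],
)

```text
time_s: 16.23
tool_pos: [0.5115, -0.2546, 0.0759]
eef_rot: [-2.286, -1.685, -0.506]
wrist_force: [1.9, -0.8, 5.1]
width: 0.0532
finger_force: 20.0
```

```bash
python3 chk2.py
```

```text
t 16.23 pos [ 0.5115 -0.2546  0.0759] loc [ 0.0005 -0.0597] 
yawY -0.3006841212049475 toolz [ 0.1254  0.403  -0.9066] toolx [0.2683 0.866  0.422 ]
F [ 1.8805 -0.8241  5.0628] Floc [ 2.0401 -0.2316] T [-0.0396  0.0256  0.0231] w 0.053175696929697557 ff 20.000462885946035 q [-0.8078  0.6753  1.499   0.4043  1.2174 -0.6969]
turn needed [ 0.0015 -0.0005  0.0007]
base loc [ 0.0005 -0.0097] 0.09303868033644844 cap end loc [ 0.0004 -0.1397] 0.09324339400942626
```

Call:
servo_tool(
  plan=[
    [0.058, 0, 0, 0, 0, 0, 0],
    [0.065, 0, 0, 0, 0, 0, 0],
    [0.075, 0, 0, 0, 0, 0, 0],
    [0.08, 0, 0, 0, 0, 0, 0],
    [0.08, 0, 0, 0, 0, 0, 0],
  ],
)

```text
time_s: 16.65
tool_pos: [0.5109, -0.2543, 0.0751]
eef_rot: [-2.285, -1.684, -0.505]
wrist_force: [0.1, -0.1, 0.6]
width: 0.0783
finger_force: 0.0
```

```bash
python3 chk2.py
```

```text
t 16.65 pos [ 0.5109 -0.2543  0.0751] loc [-0.0002 -0.0596] 
yawY -0.30048581944519714 toolz [ 0.1238  0.4038 -0.9064] toolx [0.2688 0.8656 0.4223]
F [ 0.126  -0.1149  0.6421] Floc [ 0.1543 -0.0725] T [-0.3175  0.165   0.0291] w 0.07825560255646297 ff 0.0 q [-0.8079  0.6763  1.5     0.4037  1.2172 -0.6969]
turn needed [ 0.0012 -0.0004  0.0005]
base loc [-0.0001 -0.0096] 0.09224242059963392 cap end loc [-0.0002 -0.1396] 0.09240274890301196
```

Call:
servo_tool(
  plan=[
    [0.08, -0.0006, -0.002, 0.0045, 0, 0, 0],
    [0.08, -0.0012, -0.004, 0.009, 0, 0, 0],
    [0.08, -0.002, -0.006, 0.0136, 0, 0, 0],
    [0.08, -0.0025, -0.008, 0.018, 0, 0, 0],
    [0.08, -0.0025, -0.008, 0.018, 0, 0, 0],
    [0.08, -0.0025, -0.008, 0.018, 0, 0, 0],
    [0.08, -0.0025, -0.008, 0.018, 0, 0, 0],
    [0.08, -0.0025, -0.008, 0.018, 0, 0, 0],
  ],
)

```text
time_s: 17.32
tool_pos: [0.4945, -0.3072, 0.1943]
eef_rot: [-2.287, -1.685, -0.505]
wrist_force: [-0.1, -0.2, -0.9]
width: 0.08
finger_force: 0.0
```

Call:
servo_tool(
  plan=[
    [0.06, 0, 0.01, 0.035, -0.08, 0.025, 0],
    [0.05, 0.005, 0.03, 0.02, -0.1083, 0.0335, 0],
    [0.05, 0.008, 0.035, 0, -0.1083, 0.0335, 0],
    [0.05, 0.009, 0.035, 0, -0.1083, 0.0335, 0],
    [0.05, 0.009, 0.035, 0, -0.03, 0.009, 0],
    [0.05, 0, 0, 0, 0, 0, 0],
  ],
)

```text
time_s: 17.82
tool_pos: [0.5273, -0.1538, 0.2495]
eef_rot: [2.511, 1.866, -0.022]
wrist_force: [0.0, 0.6, -0.9]
width: 0.0508
finger_force: 0.0
```

```bash
python3 -c "
from h import *
st()
c=vision.camera('top');s=vision.camera('scene')
a=cv2.resize(c['img'][185:285,330:460,::-1],None,fx=3,fy=3,interpolation=2);b=cv2.resize(s['img'][130:230,185:315,::-1],None,fx=3,fy=3,interpolation=2)
cv2.imwrite('pics/d.png',np.hstack([a,b]))"
```

```text
t 17.82 pos [ 0.5273 -0.1538  0.2495] loc [-0.0143  0.0412] 
yawY -0.2926032019153824 toolz [-0.0035 -0.0184 -0.9998] toolx [ 0.2884  0.9573 -0.0186]
F [ 0.0055  0.5531 -0.9389] Floc [-0.1582  0.53  ] T [-0.137   0.0213  0.0363] w 0.05080376638720533 ff 0.0 q [-0.4127  0.3694  1.4193 -0.0187  1.3487 -0.116 ]
```

View pics/d.png

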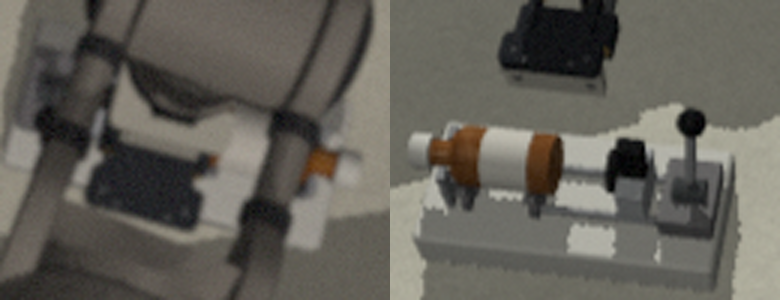

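The bottle lies in the cradle: cap at (422,150) outside the fork, base at (545,163), and the open clamp's tab at (628,155). Now I regrip the tab.

Call:
servo_tool(
  plan=[
    [0.05, 0.01, 0.007, -0.02, 0.009, -0.003, 0],
    [0.05, 0.0091, 0.0067, -0.02, 0.009, -0.003, -0.006],
    [0.05, 0, 0, 0, 0, 0, 0],
    [0.05, 0, 0, 0, 0, 0, 0],
  ],
  grip_force=8,
)

```text
time_s: 18.25
tool_pos: [0.5441, -0.1493, 0.2068]
eef_rot: [-2.535, -1.852, 0.003]
wrist_force: [-0.2, -0.2, 0.0]
width: 0.0497
finger_force: 0.0
```

```bash
python3 -c "
from h import *
o=st();print(np.r_[wld((0,.06)),.108]-o['tool_pos'])"
```

```text
t 18.25 pos [ 0.5441 -0.1493  0.2068] loc [0.0005 0.0505] 
yawY -0.3088051605182741 toolz [-0.0027  0.0002 -1.    ] toolx [ 0.3039  0.9527 -0.0006]
F [-0.1933 -0.2492  0.0147] Floc [-0.111  -0.2952] T [-0.1572  0.067  -0.0326] w 0.049726723771722804 ff 0.0 q [-0.4032  0.4311  1.4432 -0.0009  1.2698 -0.0941]
[ 0.0023  0.0093 -0.0988]
```

Call:
servo_tool(
  plan=[
    [0.05, 0.0023, 0.0093, -0.02, 0, 0, 0.006],
    [0.05, 0, 0, -0.025, 0, 0, 0],
    [0.05, 0, 0, -0.025, 0, 0, 0],
    [0.04, 0, 0, -0.02, 0, 0, 0],
    [0.03, 0, 0, -0.008, 0, 0, 0],
    [0.02, 0, 0, 0, 0, 0, 0],
    [0.01, 0, 0, 0, 0, 0, 0],
    [0.01, 0, 0, 0, 0, 0, 0],
  ],
)

```text
time_s: 18.92
tool_pos: [0.5482, -0.1394, 0.1113]
eef_rot: [2.528, 1.861, 0.002]
wrist_force: [-0.7, 0.1, -0.0]
width: 0.0213
finger_force: 0.0
```

Call:
servo_tool(
  plan=[
    [0.01, 0, 0, 0, 0, 0, 0],
    [0.01, 0, 0, 0, 0, 0, 0],
    [0.01, 0, 0, 0, 0, 0, 0],
  ],
)

```text
time_s: 19.17
tool_pos: [0.5469, -0.1388, 0.1112]
eef_rot: [2.528, 1.863, -0.001]
wrist_force: [-4.6, -0.5, 5.0]
width: 0.0158
finger_force: 8.0
```

```bash
python3 -c "
from h import *
st()"
```

```text
t 19.17 pos [ 0.5469 -0.1388  0.1112] loc [0.0001 0.0614] 
yawY -0.3004380819589679 toolz [ 0.0001 -0.0014 -1.    ] toolx [ 0.2959  0.9552 -0.0013]
F [-4.5794 -0.5368  4.9793] Floc [-4.2162 -1.8661] T [-0.1042  0.9531  0.0077] w 0.01582635550357103 ff 8.001254573464394 q [-0.3836  0.5265  1.5719 -0.0015  1.0425 -0.0824]
```

Call:
servo_tool(
  plan=[
    [0.01, -0.0026, -0.0044, 0, 0, 0, 0],
    [0.01, -0.0027, -0.0086, 0, 0, 0, 0],
    [0.01, -0.0027, -0.0086, 0, 0, 0, 0],
    [0.01, -0.0027, -0.0086, 0, 0, 0, 0],
    [0.01, -0.0027, -0.0086, 0, 0, 0, 0],
    [0.01, -0.0015, -0.0048, 0, 0, 0, 0],
    [0.01, 0, 0, 0, 0, 0, 0],
  ],
  grip_force=20,
)

```text
time_s: 19.75
tool_pos: [0.5331, -0.1842, 0.1112]
eef_rot: [2.527, 1.86, 0.001]
wrist_force: [-0.5, -1.8, 5.9]
width: 0.0157
finger_force: 20.0
```

```bash
python3 -c "
from h import *
st()"
```

```text
t 19.75 pos [ 0.5331 -0.1842  0.1112] loc [0.0003 0.0139] 
yawY -0.30159172269711876 toolz [ 0.0032 -0.0028 -1.    ] toolx [ 0.297   0.9549 -0.0017]
F [-0.4719 -1.8304  5.92  ] Floc [ 0.0901 -1.8881] T [-0.3226  0.3636  0.1381] w 0.01574035750470571 ff 20.022817254066467 q [-0.468   0.5243  1.576  -0.0012  1.0373 -0.1657]
```

Call:
servo_tool(
  plan=[
    [0.01, -0.0004, -0.0014, 0, 0, 0, 0],
    [0.01, 0, 0, 0, 0, 0, 0],
  ],
)

```text
time_s: 19.92
tool_pos: [0.5328, -0.1848, 0.1111]
eef_rot: [2.527, 1.861, 0.002]
wrist_force: [0.4, -0.5, 6.7]
width: 0.0162
finger_force: 20.0
```

Call:
servo_tool(
  plan=[
    [0.01, -0.0004, -0.0014, 0, 0, 0, 0],
    [0.01, 0, 0, 0, 0, 0, 0],
  ],
)

```text
time_s: 20.08
tool_pos: [0.5326, -0.1858, 0.1112]
eef_rot: [2.527, 1.861, 0.003]
wrist_force: [0.5, 1.4, 6.8]
width: 0.0159
finger_force: 20.0
```

```bash
python3 -c "
from h import *
st()"
```

```text
t 20.08 pos [ 0.5326 -0.1858  0.1112] loc [0.0003 0.0122] 
yawY -0.30095153180021844 toolz [ 0.0033 -0.0018 -1.    ] toolx [ 0.2964  0.9551 -0.0007]
F [0.5298 1.3933 6.8439] Floc [0.0944 1.4877] T [0.2072 0.1263 0.1997] w 0.015889891079756024 ff 20.019713938236237 q [-0.4715  0.5245  1.5756 -0.0001  1.0377 -0.1705]
```

Call:
servo_tool(
  plan=[
    [0.01, -0.0003, -0.001, 0, 0, 0, 0],
    [0.01, 0, 0, 0, 0, 0, 0],
  ],
)

```text
time_s: 20.25
tool_pos: [0.5324, -0.1865, 0.1112]
eef_rot: [2.527, 1.861, 0.003]
wrist_force: [1.8, 2.3, 7.3]
width: 0.0158
finger_force: 20.0
```

Call:
servo_tool(
  plan=[
    [0.01, -0.0003, -0.001, 0, 0, 0, 0],
    [0.01, 0, 0, 0, 0, 0, 0],
  ],
)

```text
time_s: 20.42
tool_pos: [0.5321, -0.1874, 0.1111]
eef_rot: [2.527, 1.862, 0.003]
wrist_force: [2.1, 3.4, 6.3]
width: 0.0159
finger_force: 20.0
```

```bash
python3 -c "
from h import *
st()"
```

```text
t 20.42 pos [ 0.5321 -0.1874  0.1111] loc [0.0003 0.0105] 
yawY -0.3008404880727447 toolz [ 0.0034 -0.0014 -1.    ] toolx [ 0.2963  0.9551 -0.0003]
F [2.1157 3.3524 6.2952] Floc [1.0305 3.8279] T [0.4329 0.1262 0.1111] w 0.01586366376107297 ff 20.01923829317093 q [-0.4747  0.5246  1.5755  0.0004  1.0378 -0.1741]
```

Call:
servo_tool(
  plan=[
    [0.01, -0.0003, -0.001, 0, 0, 0, 0],
    [0.01, 0, 0, 0, 0, 0, 0],
  ],
)

```text
time_s: 20.58
tool_pos: [0.532, -0.1877, 0.1112]
eef_rot: [2.527, 1.862, 0.005]
wrist_force: [3.0, 5.4, 8.1]
width: 0.0156
finger_force: 20.0
```

Call:
servo_tool(
  plan=[
    [0.01, -0.0003, -0.001, 0, 0, 0, 0],
    [0.01, 0, 0, 0, 0, 0, 0],
  ],
)

```text
time_s: 20.75
tool_pos: [0.532, -0.1877, 0.1112]
eef_rot: [2.528, 1.863, 0.007]
wrist_force: [4.0, 9.7, 7.6]
width: 0.0161
finger_force: 20.0
```

```bash
python3 -c "
from h import *
st()"
```

```text
t 20.75 pos [ 0.532  -0.1877  0.1112] loc [0.0003 0.0102] 
yawY -0.30075204507647263 toolz [ 0.0043  0.0012 -1.    ] toolx [0.2962 0.9551 0.0025]
F [3.9693 9.6628 7.6238] Floc [ 0.9364 10.4043] T [ 1.4811 -0.3668  0.1659] w 0.01609787954226675 ff 20.026274621486664 q [-0.4768  0.5246  1.5754  0.0036  1.0384 -0.1779]
```

Call:
servo_tool(
  plan=[
    [0.022, 0, 0, 0, 0, 0, 0],
    [0.034, 0, 0, 0, 0, 0, 0],
    [0.04, 0, 0, 0, 0, 0, 0],
    [0.04, 0, 0, 0.02, 0, 0, 0],
    [0.04, 0, 0, 0.035, 0, 0, 0],
    [0.02, 0, 0, 0.035, 0, 0, 0],
    [0, 0, 0, 0, 0, 0, 0],
  ],
)

```text
time_s: 21.33
tool_pos: [0.5331, -0.1908, 0.2063]
eef_rot: [2.521, 1.856, 0.007]
wrist_force: [0.5, -1.2, 1.4]
width: 0.031
finger_force: 0.0
```

Call:
servo_tool(
  plan=[
    [0, -0.0133, 0.0293, 0, 0, 0, 0],
    [0, -0.0133, 0.0293, 0, 0, 0, 0],
    [0, -0.0133, 0.0293, 0, 0, 0, 0],
    [0, -0.0133, 0.0293, 0, 0, 0, 0],
    [0, 0, 0, 0, 0, 0, 0],
    [0, 0, 0, 0, 0, 0, 0],
  ],
)

```text
time_s: 21.83
tool_pos: [0.4768, -0.071, 0.1997]
eef_rot: [2.527, 1.865, -0.0]
wrist_force: [-0.5, 0.0, -1.0]
width: 0.0009
finger_force: 0.0
```

```bash
cat > lev.py <<'E'
from h import *
o=st();print('d',np.r_[wld((-.085,.106)),.112]-o['tool_pos'])
K=[]
for cam,(u,v,w,h) in(('top',(330,205,40,40)),('scene',(270,155,35,25))):
    c=vision.camera(cam);g=c['img'][v:v+h,u:u+w].max(2);m=(g<40).astype('uint8')
    n,l,s,cc=cv2.connectedComponentsWithStats(m);print(cam,[(s[i].tolist(),(cc[i]+[u,v]).round(1)) for i in range(1,n) if s[i][4]>15])
    if cam=='scene':
        for n in('starter','clamp','bottle','bottle_cap'): print(n,[(round(r['confidence'],2),np.round(r['rect'],1)) for r in finder.recognise(n,cam)[:2]])
        for q in (0,1): print('ball model',q,proj(c,[*wld((-.0336+q*.0672,.106)),.1314]))
        for s0 in (0,.014): print('tab model',s0,proj(c,[*wld((0,-.005+s0)),.12]))
        print('cap model',proj(c,[*wld((0,-.134)),.095]))
E
python3 lev.py
```

```text
t 21.83 pos [ 0.4768 -0.071   0.1997] loc [-0.0869  0.1054] 
yawY -0.2988975680273667 toolz [ 0.0003 -0.001  -1.    ] toolx [ 0.2945  0.9557 -0.0008]
F [-0.4761  0.0067 -0.9943] Floc [-0.4568 -0.1343] T [-0.1124  0.1014 -0.0312] w 0.0009130200108940891 ff 0.0 q [-0.3064  0.2887  1.6812 -0.0009  1.171  -0.0072]
d [ 0.002  -0.     -0.0877]
top []
scene [([11, 12, 9, 9, 61], array([285.2, 170.7]))]
starter [(0.61, array([285.6, 176.1,   9.1,  20.7])), (0.37, array([246.9, 197. , 110.8,  58.4]))]
clamp [(0.95, array([245.8, 187.9,  19.3,  29.8]))]
bottle [(0.89, array([213.8, 182.7,  44.5,  23.5])), (0.3, array([368.1, 227.8,  17.6,  23.2]))]
bottle_cap [(0.62, array([213.3, 184.9,  47.5,  23.8]))]
ball model 0 [284.0491 170.4469]
ball model 1 [279.4468 192.0938]
tab model 0 [240.2979 178.931 ]
tab model 0.014 [245.5432 179.5089]
cap model [194.5118 178.8977]
```

Call:
servo_tool(
  plan=[
    [0, 0, 0, -0.025, 0, 0, 0],
    [0, 0, 0, -0.03, 0, 0, 0],
    [0, 0, 0, -0.025, 0, 0, 0],
    [0, 0, 0, -0.008, 0, 0, 0],
    [0, 0.0095, -0.003, 0, 0, 0, 0],
    [0, 0.0095, -0.003, 0, 0, 0, 0],
    [0, 0.0095, -0.003, 0, 0, 0, 0],
  ],
  grip_force=20,
)

```text
time_s: 22.72
tool_pos: [0.5059, -0.0811, 0.1118]
eef_rot: [-2.529, -1.862, 0.002]
wrist_force: [-2.5, 1.1, 2.5]
width: 0.0004
finger_force: 1.4
```

Call:
servo_tool(
  plan=[
    [0, 0.0095, -0.003, 0, 0, 0, 0],
    [0, 0.0095, -0.003, 0, 0, 0, 0],
    [0, 0.0095, -0.003, 0, 0, 0, 0],
  ],
)

```text
time_s: 22.97
tool_pos: [0.5348, -0.0902, 0.1122]
eef_rot: [2.529, 1.862, -0.0]
wrist_force: [-1.4, -0.1, 0.6]
width: 0.0004
finger_force: 0.6
```

```bash
python3 lev.py
```

```text
t 22.97 pos [ 0.5348 -0.0902  0.1122] loc [-0.0258  0.1042] 
yawY -0.3014288456164337 toolz [ 0.     -0.0004 -1.    ] toolx [ 0.2969  0.9549 -0.0004]
F [-1.3627 -0.1462  0.5758] Floc [-1.2587 -0.5424] T [ 0.0032  0.2347 -0.0568] w 0.0003862292454308418 ff 0.6234816089272499 q [-0.3082  0.4906  1.6338 -0.0005  1.017  -0.0065]
d [-0.056   0.0192 -0.0002]
top [([0, 3, 4, 8, 22], array([331.2, 211.8])), ([8, 35, 17, 5, 27], array([344.9, 242.5]))]
scene [([0, 0, 27, 25, 448], array([282.3, 166.1]))]
starter []
clamp [(0.59, array([245.8, 190.6,  20.3,  26.4]))]
bottle [(0.68, array([215.1, 182.8,  44.4,  19.8]))]
bottle_cap [(0.62, array([214.3, 184.6,  51.3,  23.6]))]
ball model 0 [284.0491 170.4469]
ball model 1 [279.4468 192.0938]
tab model 0 [240.2979 178.931 ]
tab model 0.014 [245.5432 179.5089]
cap model [194.5118 178.8977]
```

Call:
servo_tool(
  plan=[
    [0, 0.0095, -0.003, 0, 0, 0, 0],
    [0, 0.0095, -0.003, 0, 0, 0, 0],
    [0, 0.003, -0.001, 0, 0, 0, 0],
    [0, 0, 0, 0, 0, 0, 0],
  ],
)

```text
time_s: 23.6
tool_pos: [0.5562, -0.0967, 0.1114]
eef_rot: [2.529, 1.863, -0.001]
wrist_force: [0.0, -0.9, -0.9]
width: 0.0002
finger_force: 0.0
```

Call:
servo_tool(
  plan=[
    [0, 0.003, -0.001, 0, 0, 0, 0],
    [0, 0, 0, 0, 0, 0, 0],
  ],
)

```text
time_s: 23.77
tool_pos: [0.5589, -0.0975, 0.1114]
eef_rot: [-2.529, -1.863, 0.001]
wrist_force: [-0.3, -0.0, -1.3]
width: 0.0002
finger_force: 0.2
```

Call:
servo_tool(
  plan=[
    [0, 0.003, -0.001, 0, 0, 0, 0],
    [0, 0, 0, 0, 0, 0, 0],
  ],
)

```text
time_s: 23.93
tool_pos: [0.5622, -0.0986, 0.1115]
eef_rot: [2.529, 1.863, -0.001]
wrist_force: [-0.4, 1.1, -0.4]
width: 0.0004
finger_force: 0.3
```

```bash
python3 -c "
from h import *
st()"
```

```text
t 23.93 pos [ 0.5622 -0.0986  0.1115] loc [0.0028 0.1043] 
yawY -0.30086974469684935 toolz [-0.0002 -0.0004 -1.    ] toolx [ 0.2964  0.9551 -0.0004]
F [-0.4385  1.0704 -0.3718] Floc [-0.7352  0.893 ] T [-0.1017  0.1797 -0.0027] w 0.0003555387795203867 ff 0.3243193030357361 q [-0.3076  0.5369  1.5519 -0.0005  1.0529 -0.0065]
```

Continue in 3 mm steps until the stop.

Call:
servo_tool(
  plan=[
    [0, 0.003, -0.001, 0, 0, 0, 0],
    [0, 0, 0, 0, 0, 0, 0],
  ],
)

```text
time_s: 24.1
tool_pos: [0.5626, -0.0987, 0.1112]
eef_rot: [-2.525, -1.861, 0.007]
wrist_force: [-11.3, 3.0, 5.8]
width: 0.0004
finger_force: 5.6
```

Call:
servo_tool(
  plan=[
    [0, 0.003, -0.001, 0, 0, 0, 0],
    [0, 0, 0, 0, 0, 0, 0],
  ],
)

```text
time_s: 24.27
tool_pos: [0.5628, -0.0988, 0.1112]
eef_rot: [-2.52, -1.858, 0.013]
wrist_force: [-21.5, 5.5, 13.1]
width: 0.0003
finger_force: 11.2
```

Call:
servo_tool(
  plan=[
    [0, 0.002, -0.0006, 0, 0, 0, 0],
    [0, 0, 0, 0, 0, 0, 0],
  ],
)

```text
time_s: 24.43
tool_pos: [0.563, -0.0988, 0.1112]
eef_rot: [-2.518, -1.857, 0.017]
wrist_force: [-26.9, 8.0, 17.3]
width: 0.0005
finger_force: 15.0
```

Call:
servo_tool(
  plan=[
    [0, -0.01, 0.003, 0, 0, 0, 0],
    [0, -0.02, 0.006, 0, 0, 0, 0],
    [0, -0.025, 0.008, 0.01, 0, 0, 0],
    [0, -0.02, 0.006, 0.035, 0, 0, 0],
    [0, 0, 0.02, 0.035, 0, 0, 0],
    [0, -0.015, 0.035, 0.02, 0, 0, 0],
    [0, -0.015, 0.035, 0, 0, 0, 0],
    [0, -0.015, 0.035, 0, 0, 0, 0],
  ],
)

```text
time_s: 25.1
tool_pos: [0.451, 0.0466, 0.2127]
eef_rot: [2.528, 1.86, 0.005]
wrist_force: [0.9, 1.7, -0.1]
width: 0.0002
finger_force: 0.0
```

Call:
servo_tool(
  plan=[
    [0, -0.01, 0.035, 0, 0, 0, 0],
    [0, -0.01, 0.035, 0, 0, 0, 0],
    [0, 0, 0.02, 0, 0, 0, 0],
    [0, 0, 0, 0, 0, 0, 0],
    [0, 0, 0, 0, 0, 0, 0],
  ],
)

```text
time_s: 25.52
tool_pos: [0.4307, 0.1364, 0.2111]
eef_rot: [2.526, 1.866, 0.001]
wrist_force: [0.5, -0.8, 0.8]
width: 0.0006
finger_force: 0.0
```

```bash
python3 lev.py
python3 - <<'E'
from h import *
c=vision.camera('top')
for n in('starter','clamp','bottle','jar','cup','carton'): print(n,[(round(r['confidence'],2),np.round(r['rect'],1)) for r in finder.recognise(n,'top')[:1]])
E
```

```text
t 25.52 pos [0.4307 0.1364 0.2111] loc [-0.1923  0.29  ] 
yawY -0.2981865523759916 toolz [ 0.001  -0.0006 -1.    ] toolx [ 0.2938  0.9559 -0.0002]
F [ 0.509  -0.7794  0.8036] Floc [ 0.7166 -0.5942] T [-0.1075  0.0706  0.0221] w 0.0005658829638814877 ff 0.0 q [ 0.1373  0.2225  1.7386 -0.0007  1.1796  0.4358]
d [ 0.0481 -0.2075 -0.0991]
top []
scene []
starter [(0.51, array([280.7, 194.5,  10.4,  11.4]))]
clamp [(0.82, array([245.3, 188.4,  16.7,  31.4]))]
bottle [(0.6, array([213.3, 181.1,  49.3,  20.3]))]
bottle_cap [(0.76, array([215.3, 185.5,  52.2,  26. ]))]
ball model 0 [284.0491 170.4469]
ball model 1 [279.4468 192.0938]
tab model 0 [240.2979 178.931 ]
tab model 0.014 [245.5432 179.5089]
cap model [194.5118 178.8977]
starter [(0.7, array([355. , 202.4,  14.2,  22.2]))]
clamp [(0.6, array([388.6, 228.2,  18. ,  26.5]))]
bottle [(0.61, array([422.6, 233.2,  58.1,  33.7]))]
jar [(0.76, array([215.2, 173.8,  27.3,  26.7]))]
cup [(0.75, array([268.5, 177.3,  22.3,  24.2]))]
carton [(0.58, array([286. , 130.8,  86.3,  38.6]))]
```

```bash
python3 -c "
from workcell import ticket
print(ticket.sign_off())"
```

```text
the job is handed in; nothing more can be done
None
```

The job is done in the order asked and handed in at 25.5 s: clamp opened, bottle laid in the cradle and released, clamp snug at about 14 mm, lever thrown to its stop; jar, cup and carton undisturbed in the last image check, though the judge's verdict was not shown.

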